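Put the swapped hand tools back on their shadows

ROBOT

A 6-joint arm with a two-finger parallel gripper is mounted at the origin on the work surface. World frame = base frame: x ahead of the robot, y to its left, z up, the work surface at z = 0. Lengths are in m, angles in rad, forces in N, time in s.
With the tool pointing down it reaches from about 0.3 to 0.775 m from the base axis. Payload 14.6 kg.
Tool frame: the origin (TCP) lies at the very end of the fingers, on their centre line; the grasp point (between the pads) lies 19 mm behind it (bot.grasp_offset is the distance from the TCP to the grasp point, in m); z points along the fingers, y is the direction in which the jaws open and shut (so a half turn about z gives the same grasp; the last joint's range is limited). The gripper opens to 85 mm and grips with 20 to 120 N. Pads are 22 mm wide; open, the fingers measure 114 mm over their backs; the gripper's body (76 mm by 85 mm) begins 54 mm behind the grasp point. The pads swing forward as they close: fully open they stand 13 mm farther back than shut.
Start: joints at [1.036, 0.3, 1.521, -0, 1.321, -0.067], TCP at [0.248, 0.491, 0.231] pointing down, gripper open.
Joint ranges: [-3.03, 3.03], [-0.79, 2.21], [0.23, 2.52], [-1.04, 4.18], [0, 3.07], [-2.55, 2.55]. Speed limits (rad/s): [2.22, 2.22, 2.57, 3.14, 3.14, 3.14].

INTERFACE

Orientations are given as a unit quaternion [x, y, z, w].
In Python, from bench import bot gives the robot as it stands.
- The arm moves only by the tool servo_tool, never from a script. Its argument "targets" is a list of rows, each an object of numbers: "jaw": the opening, from 0 (shut) to 1 (fully open); "tx", "ty", "tz": the shift along the tool's x, y, z in cm; "twist": the turn about the tool's z in rad. In form: [{"jaw": .., "tx": .., "ty": .., "tz": .., "twist": ..}, ...]. A call has exactly 5 rows; each row shifts and turns the commanded pose from where the row before left it, along the tool's axes as they then stand; what a row does not reach is not made up. A row lasts 1/12 s, in which the tool goes at most 41.7 mm and 7.16 degrees, less where a joint would pass 70% of its speed; a pose out of reach is approached as far as the arm can. A call is refused whole if a number of a shift passes 4.17 or a number of a turn 0.125, either way. A call with a gripper value outside its range is refused whole. The fingers move at their own pace and stop on an object; "newtons" is the grip in N (left out, the last holds). Time passes only in rows, so rows that do not move let the fingers close, or fill a call up. It gives the time, the measured TCP pose, the force and the opening at its end, in the units of the state.
- bot.get_state(): the state, without advancing time (a new reading comes with each control period).
- bot.snapshot(name): name is "side" or "top"; returns the picture (480x640x3 uint8, red, green, blue); there is no depth.
- bot.calibration(name): a dict with "mtx" (3x3 intrinsics, pixels), "D" ([k1, k2, p1, p2, k3] as OpenCV has them; the pictures are not rectified), "R" (3x3) and "t" (3): a world point X has camera coordinates R X + t. Camera axes: x right, y down, z forward; pixel columns grow to the right and rows downward; lengths in m; the calibration is good to about 2 mm. A picture is of the moment at which its call begins. calibration takes no time and is no camera call.
- bot.job_done(): hands the job in, once; it reports no verdict.
The state is a dict: "t": time; "joints": joint angles; "qd": joint speeds; "tau": joint torques, N m; "position": TCP position; "tcp_rot": TCP orientation; "wrist_force": force on the tool from outside, world axes, zero at the start; "torque": the same for the moment, N m; "width": finger opening in m.
Only numpy, scipy, OpenCV 4.12 (cv2) and the standard library are available. Lean on these libraries where they do the work, as an engineer would, in place of code of your own. Each camera call takes 0.05 s, during which the arm holds its last target.

TASK

In the shadow tray on the bench all four hand tools lie on one another's places. Put each tool flat on the leaf painted with its own shadow, the right way round so that it covers the shadow, and let go of it; the bare leaf is free for parking a tool meanwhile. Do not pile the tools up or knock one against another.

Things in the scene. Friction and masses are not known exactly. Their poses are not given: they have to be found in the camera images.
- tray: Flat wooden tray, 385 mm deep (x), 600 mm wide (y), fixed; rims 11 mm high, the far one 18 mm. Five plywood leaves lie in it side by side along y, 114 mm apart, in any order, their x along the tray's x; behind them a trough with a pencil and a punch, not part of the job. Origin: middle of the front edge (nearest the robot), at bench height; +x points away from the robot across the leaves.
- leaf_hammer: Plywood leaf 300 x 108 x 6 mm, fixed in the tray; top face 6 mm above its origin, 10 mm above the bench. Painted with the dark blue T-shaped shadow of the hammer. Origin: centre of the leaf's underside; +x runs along the leaf, away from the tray's front edge. A hammer exactly on its shadow has its origin straight above this one and the same x direction.
- leaf_plane: Plywood leaf 300 x 108 x 6 mm, fixed in the tray; top face 6 mm above its origin, 10 mm above the bench. Painted with the plane's dark blue shadow, a round-ended bar 143 x 51 mm. Origin: centre of the leaf's underside; +x runs along the leaf, away from the tray's front edge. A plane exactly on its shadow has its origin straight above this one and the same x direction.
- leaf_pliers: Plywood leaf 300 x 108 x 6 mm, fixed in the tray; top face 6 mm above its origin, 10 mm above the bench. Painted with the dark blue shadow of the pliers, short jaws and two spread legs. Origin: centre of the leaf's underside; +x runs along the leaf, away from the tray's front edge. A pliers exactly on its shadow has its origin straight above this one and the same x direction.
- leaf_square: Plywood leaf 300 x 108 x 6 mm, fixed in the tray; top face 6 mm above its origin, 10 mm above the bench. Painted with the dark blue L-shaped shadow of the try square. Origin: centre of the leaf's underside; +x runs along the leaf, away from the tray's front edge. A square exactly on its shadow has its origin straight above this one and the same x direction.
- leaf_bare: Plain plywood leaf without a shadow, 300 x 108 x 6 mm, fixed; top face 6 mm above its origin. Origin: centre of its underside, x along the leaf. Empty at the start: a free place to park a tool.
- hammer: Small hammer on its side, 0.3 kg: wooden handle 22 mm wide (y), 24 high, x = -150 to +38 mm; steel head across it at x = 37 to 63, from y = -40 (round face, 26 mm thick) to +54 mm (narrow pein). Origin: underside, on the handle's centre line; x along the handle to the head, z up. Grip across the handle (along y) at the origin, near the balance point.
- plane: Steel block plane on its sole, 0.55 kg: sole x = -68 to +68 mm with round ends, 46 wide (y); straight cheeks 46 mm apart outside, x = -44 to +36, 28 high; lever cap and knob between them, up to 48 high, 34 wide. Origin: centre of the underside; x points to the end with the dark wooden knob, z up. Grip across the cheeks (along y) at the origin.
- pliers: Combination pliers lying flat, rigid (do not open), 0.22 kg, 14 mm high: steel joint block 28 mm wide (y), x = -20 to +20; jaws on to x = +62; two black rubber legs back to x = -135 mm, 58 mm across outside. Origin: underside, under the middle of the joint; x points to the jaws, z up. Grip across the joint block (along y) at the origin.
- square: Try square lying flat, 0.16 kg: wooden stock x = -65 to +65 mm, y = -48 to -20, 18 high; thin steel blade 30 wide (x = 35 to 65) from the stock out to y = +48, 9 mm above the underside. Origin: underside level, midway along the stock and midway in y of the whole L (beside the stock). x along the stock to the blade's end, z up. Grip across the stock (along y) at x = 0, y = -34 mm.
There are look-alikes about, which are no part of the job. Several things have the shape of the square; the one meant has the colours described above. Leave any yellow look-alike of the hammer alone.

How it is judged:
By the outcome, as a careful person would: the job done as asked, in the order asked, and still so for the second after the job is handed in, with the robot touching nothing.
It also fails if it takes over 128 s, if anything falls off the work surface, if the arm or the gripper's body presses on something with over 40 N, if the wrist force passes 120 N, or if a joint passes its speed limit or range.

## Working session

There is one attempt and no reset: what is moved stays moved. The work goes in short steps, Python scripts to look and compute and a tool call to move; the robot and the scene stay as the last step left them, time stands still between calls to the robot, and variables do not carry over. Pictures are saved under pics/ and viewed, and the job is handed in when it is done.

Besides the shell and the picture viewer there is one more tool, called after "Request:" as name(argument=value, ...) on one line, values as JSON. servo_tool: Moves the arm, as the interface text tells. Its arguments: {"type":"object","properties":{"targets":{"type":"array","items":{"type":"object","properties":{"jaw":{"type":"number"},"tx":{"type":"number"},"ty":{"type":"number"},"tz":{"type":"number"},"twist":{"type":"number"}}}},"newtons":{"type":"number"}},"required":["targets"]}

```bash
ls && mkdir -p pics
python3 - <<'E'
from bench import bot
import cv2,numpy as np
print(bot.get_state()); print(bot.grasp_offset)
for n in("top","side"):
    c=bot.calibration(n); print(n,c)
    cv2.imwrite(f"pics/{n}0.png",bot.snapshot(n)[:,:,::-1])
E
```

```text
pics
{'t': 0.0, 'joints': array([ 1.03639973e+00,  3.00485795e-01,  1.52158293e+00, -6.69632930e-06,
        1.32069919e+00, -6.66015484e-02]), 'qd': array([-0.00013103,  0.00083765,  0.00129729,  0.00039123, -0.00030109,
        0.00041675]), 'tau': array([ 1.41342374e-03, -5.43502808e+01, -3.61799240e+01, -7.62294121e-06,
        3.93235852e-03,  5.28642197e-07]), 'position': array([0.24789109, 0.49070654, 0.23071247]), 'tcp_rot': array([ 2.31769822e-01,  9.72770479e-01, -5.62255624e-04, -1.70837876e-04]), 'wrist_force': array([ 0.91188315, -0.21854185, -0.62537255]), 'torque': array([ 0.0053198 , -0.03829051,  0.05533263]), 'width': 0.08507805860478347}
0.0187
top {'mtx': array([[568.58784106,   0.        , 321.08534411],
       [  0.        , 568.58784106, 243.6806199 ],
       [  0.        ,   0.        ,   1.        ]]), 'D': array([-0.15016731,  0.        ,  0.        ,  0.        ,  0.        ]), 'R': array([[-0.00148039, -0.99997712, -0.00660003],
       [-0.99128733,  0.00233675, -0.13169652],
       [ 0.13170893,  0.00634757, -0.99126811]]), 't': array([0.02933268, 0.42251098, 1.36636603])}
side {'mtx': array([[608.11606515,   0.        , 308.26012146],
       [  0.        , 608.11606515, 234.38356222],
       [  0.        ,   0.        ,   1.        ]]), 'D': array([-0.10693884,  0.        ,  0.        ,  0.        ,  0.        ]), 'R': array([[ 0.91050994, -0.41343262,  0.00671671],
       [-0.29108062, -0.65241991, -0.69972876],
       [ 0.29367281,  0.63515489, -0.71437704]]), 't': array([-0.34135551,  0.18528035,  1.05421137])}
```

View pics/top0.png

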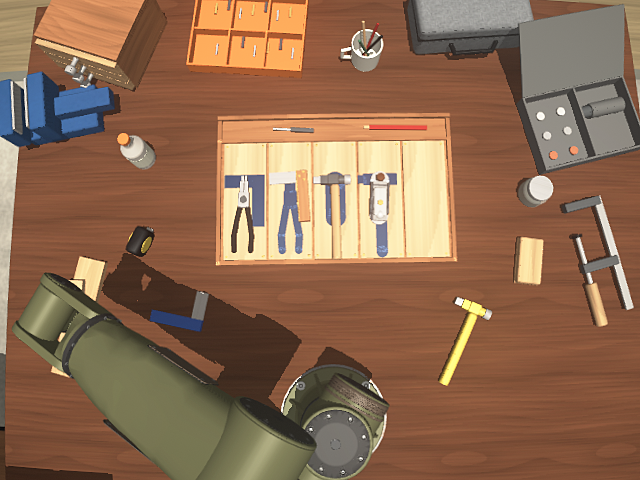

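View pics/side0.png

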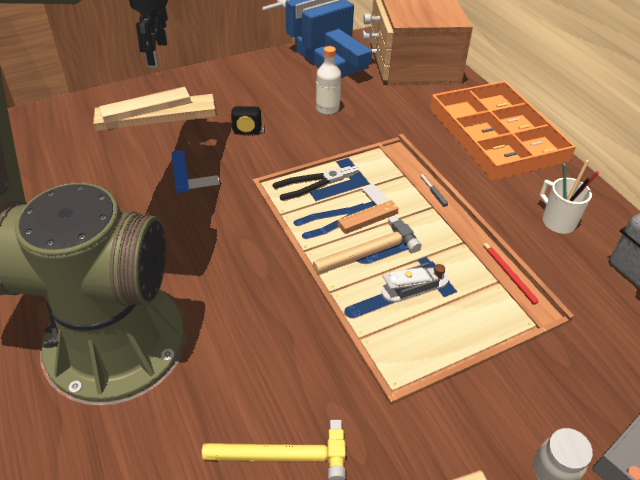

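```bash
cat > h.py <<'E'
import cv2,numpy as np
from bench import bot
def cal(n):
    c=bot.calibration(n); return c["mtx"],c["D"],c["R"],c["t"]
def proj(n,P):
    K,D,R,t=cal(n); return cv2.projectPoints(np.asarray(P,float).reshape(-1,3),cv2.Rodrigues(R)[0],t,K,D)[0].reshape(-1,2)
def unproj(n,uv,z):
    K,D,R,t=cal(n); q=cv2.undistortPoints(np.asarray(uv,float).reshape(-1,1,2),K,D).reshape(-1,2)
    d=np.c_[q,np.ones(len(q))]@R; o=-R.T@t; s=(z-o[2])/d[:,2]; return o+d*s[:,None]
def rectified(n,img,z,x0,x1,y0,y1,s=2000):
    # orthoimage at height z: rows: x decreasing downward, cols: y decreasing; s px/m
    xs=np.arange(x1,x0,-1/s); ys=np.arange(y1,y0,-1/s)
    Y,X=np.meshgrid(ys,xs); m=proj(n,np.c_[X.ravel(),Y.ravel(),np.full(X.size,z)]).astype(np.float32).reshape(*X.shape,2)
    return cv2.remap(img,m[...,0],m[...,1],cv2.INTER_CUBIC)
E
python3 - <<'E'
from h import *
i=cv2.imread("pics/top0.png"); 
cv2.imwrite("pics/topc.png",cv2.resize(i[105:275,210:465],None,fx=3.1,fy=3.1,interpolation=cv2.INTER_CUBIC))
print(unproj("top",[[218,115],[451,114],[217,265],[457,262]],.011))
print(unproj("side",[[255,181],[401,136],[393,398],[570,318]],.011))
E
```

```text
[[ 0.76265193  0.29590642  0.011     ]
 [ 0.76409895 -0.30958925  0.011     ]
 [ 0.37196523  0.28751994  0.011     ]
 [ 0.37801377 -0.30975624  0.011     ]]
[[ 0.37535697  0.28500064  0.011     ]
 [ 0.75582767  0.29843353  0.011     ]
 [ 0.38666014 -0.30325975  0.011     ]
 [ 0.76071572 -0.29997963  0.011     ]]
```

View pics/topc.png

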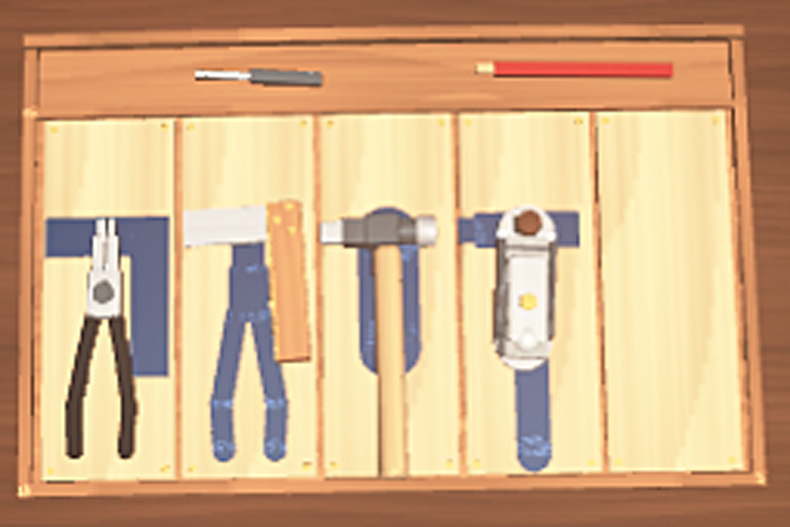

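Run:
```python
from h import *
for n in("top","side"):
    i=cv2.imread(f"pics/{n}0.png")
    o=rectified(n,i,.010,.36,.78,-.315,.305,1290)
    cv2.imwrite(f"pics/ortho_{n}.png",o); print(o.shape)
```

```text
(542, 800, 3)
(542, 800, 3)
```

View pics/ortho_top.png

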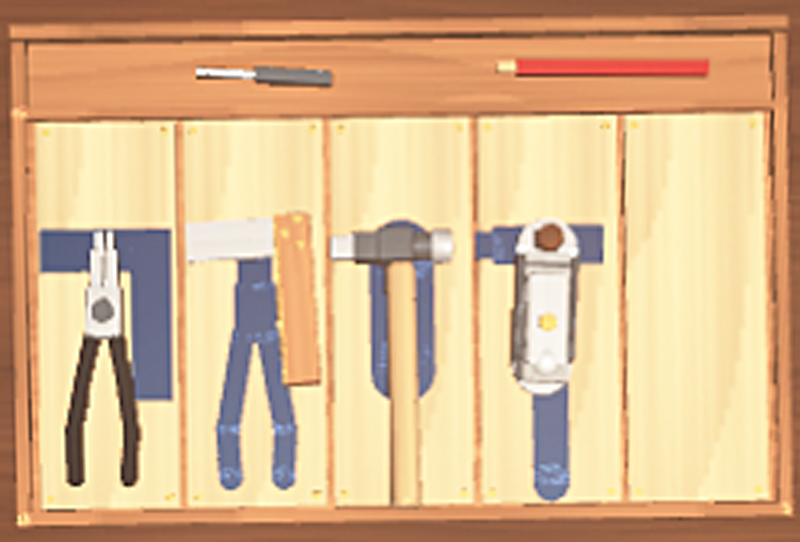

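View pics/ortho_side.png

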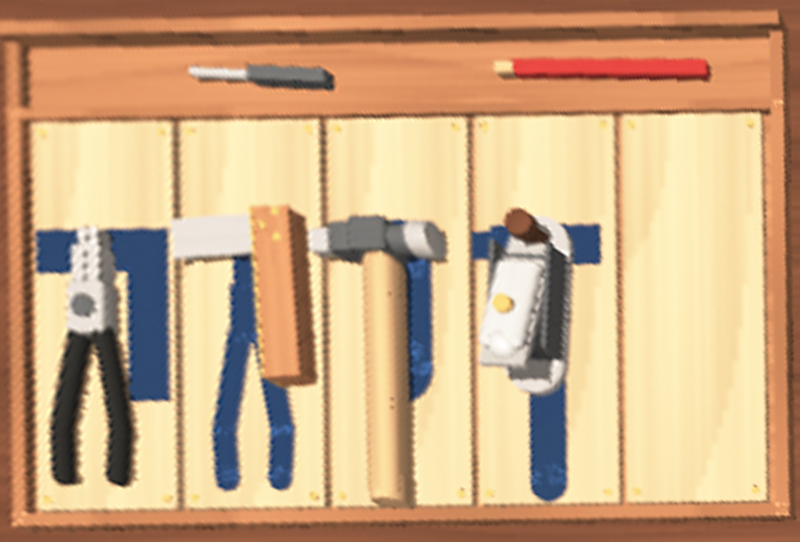

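```bash
cat > fit.py <<'E'
from h import *
from scipy.optimize import minimize
s=2000; X1,Y1=.79,.32
def tray(n,img):
    o=rectified(n,img,.010,.35,X1,-.33,Y1,s).astype(float)
    # feature: blue-channel relative: leaf yellow high G ; seams low G ; shadow low R
    b,g,r=cv2.split(o); leaf=((g>185)).astype(np.float32)
    shad=((b>r+25)).astype(np.float32)
    leaf=cv2.GaussianBlur(np.maximum(leaf,shad),(0,0),2)
    pts=[];w=[]
    xs=np.linspace(-149,149,150)/1000
    # just-inside minus just-outside along all leaf borders
    for k in range(-2,3):
        for sg in(-1,1):
            for x in xs:
                pts.append((x,k*.114+sg*.051));w.append(1); pts.append((x,k*.114+sg*.057));w.append(-1)
        for y in np.linspace(-.05,.05,50):
            for sg in(-1,1):
                pts.append((sg*.147,k*.114+y));w.append(1); pts.append((sg*.153,k*.114+y));w.append(-1)
    pts=np.array(pts);w=np.array(w)
    def f(p):
        c,sn=np.cos(p[2]),np.sin(p[2])
        x=p[0]+c*pts[:,0]-sn*pts[:,1]; y=p[1]+sn*pts[:,0]+c*pts[:,1]
        u=(Y1-y)*s;v=(X1-x)*s
        return -np.mean(w*cv2.remap(leaf,u.astype(np.float32),v.astype(np.float32),1).ravel())
    best=None
    for x0 in np.arange(.535,.56,.004):
      for y0 in np.arange(-.014,.012,.004):
        for a in (-.02,-.01,0,.01,.02):
          v=f((x0,y0,a))
          if best is None or v<best[0]: best=(v,(x0,y0,a))
    r=minimize(f,best[1],method="Nelder-Mead",options=dict(initial_simplex=np.array(best[1])+np.array([[0,0,0],[.003,0,0],[0,.003,0],[0,0,.006]]),xatol=1e-5,fatol=1e-6))
    return r.x,r.fun
if __name__=="__main__":
    for n in("top","side"): print(n,tray(n,cv2.imread(f"pics/{n}0.png")))
E
python3 fit.py
```

```text
top (array([ 0.53884314, -0.00674767,  0.01287938]), np.float64(-0.47252565469553287))
side (array([ 0.5385863 , -0.00441138,  0.0135705 ]), np.float64(-0.4662233918551035))
```

```bash
cat > ov.py <<'E'
from h import *
T=np.array([.5387,-.0056,.0131])
def leafpose(k): # k=2 leftmost .. -2
    c,s=np.cos(T[2]),np.sin(T[2]); return np.array([T[0]-s*.114*k,T[1]+c*.114*k,T[2]])
def rect(x0,x1,y0,y1,z): return np.array([[x0,y0,z],[x1,y0,z],[x1,y1,z],[x0,y1,z],[x0,y0,z]])/1000
def capsule(l,w,z):
    a=np.linspace(-np.pi/2,np.pi/2,13); p=[((l-w)/2+w/2*np.cos(t),w/2*np.sin(t),z) for t in a]+[(-(l-w)/2-w/2*np.cos(t),-w/2*np.sin(t),z) for t in a]
    return np.array(p+[p[0]])/1000
M={"hammer":[rect(-150,38,-11,11,24),rect(37,63,-40,54,13),np.array([[-150,0,24],[50,0,24]])/1000],
"plane":[capsule(136,46,3),rect(-44,36,-23,23,28)],
"pliers":[rect(-20,20,-14,14,14),np.array([[62,0,14],[-135,0,14]])/1000,rect(-135,62,-29,29,7)],
"square":[rect(-65,65,-48,-20,18),rect(35,65,-20,48,10)]}
def tr(p,P,z0=.010):
    c,s=np.cos(p[2]),np.sin(p[2]); return np.c_[p[0]+c*P[:,0]-s*P[:,1],p[1]+s*P[:,0]+c*P[:,1],P[:,2]+z0]
def overlay(n,img,items,box,f,out):
    x0,y0,x1,y1=box; o=cv2.resize(img[y0:y1,x0:x1],None,fx=f,fy=f,interpolation=cv2.INTER_CUBIC)
    cols=[(0,255,0),(255,0,255),(0,255,255),(0,0,255),(255,255,0)]
    for k,(m,p,z) in enumerate(items):
        for q in m:
            u=(proj(n,tr(p,q,z))-[x0,y0]+.5)*f-.5
            cv2.polylines(o,[np.round(u).astype(int)],False,cols[k%5],1,cv2.LINE_AA)
    cv2.imwrite(out,o)
BOX={"top":(218,135,458,270),"side":(250,135,520,395)}
FX={"top":3.3,"side":2.3}
E
cat > g0.py <<'E'
from ov import *
G=dict(pliers=leafpose(2),square=leafpose(1),hammer=leafpose(0),plane=leafpose(-1))
E
python3 - <<'E'
from ov import *; from g0 import G
for n in("top","side"):
    overlay(n,cv2.imread(f"pics/{n}0.png"),[(M[k],G[k],.010) for k in G],BOX[n],FX[n],f"pics/ov1_{n}.png")
E
```

```text
(no output)
```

View pics/ov1_top.png

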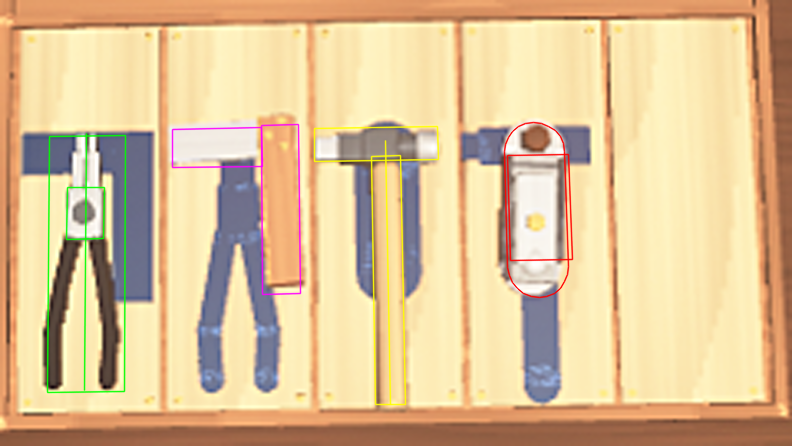

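View pics/ov1_side.png

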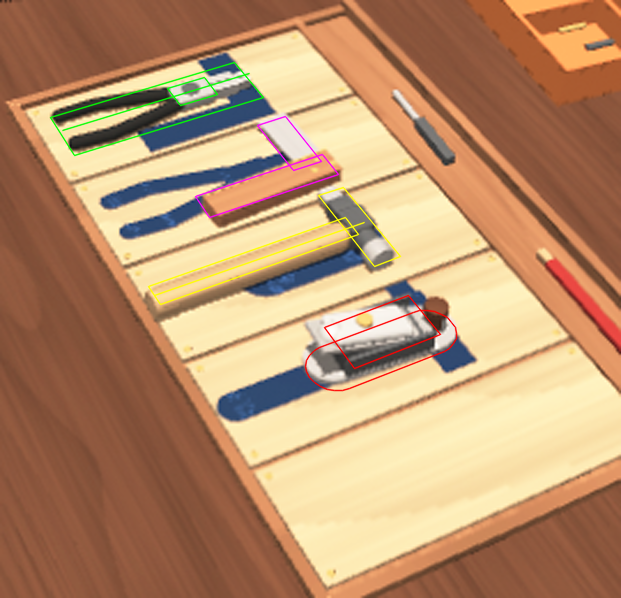

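```bash
cat > fit2.py <<'E'
from ov import *
from scipy.optimize import minimize
DT={"top":np.array([.00014,-.00115]),"side":np.array([-.0001,.0012])}
def seg(a,b): return np.array([a,b],float)/1000
L={"hammer":[seg((-148,-11,14),(33,-11,14)),seg((-148,11,14),(33,11,14)),seg((37,-38,13),(37,-13,13)),seg((63,-38,13),(63,-12,13)),seg((63,-12,13),(63,25,13)),seg((37,13,13),(37,25,13))],
"plane":[seg((-44,-23,28),(36,-23,28)),seg((-44,23,28),(36,23,28))]+[capsule(136,46,2)[i:i+2] for i in list(range(0,12))+list(range(13,25))],
"pliers":[seg((-20,-14,12),(20,-14,12)),seg((-20,14,12),(20,14,12)),seg((62,-5,10),(62,5,10)),seg((-125,29,8),(-90,29,8)),seg((-125,-29,8),(-90,-29,8)),seg((-135,-25,7),(-135,-18,7)),seg((-135,25,7),(-135,18,7))],
"square":[seg((-65,-48,18),(65,-48,18)),seg((-65,-20,18),(35,-20,18)),seg((-65,-48,18),(-65,-20,18)),seg((65,-48,18),(65,-20,18)),seg((35,-20,10),(35,48,10)),seg((65,-20,10),(65,48,10)),seg((35,48,10),(65,48,10))]}
def fit(n,img,tool,g,z=.010,span=.009,aspan=.09):
    im=cv2.GaussianBlur(img,(0,0),.8).astype(np.float32)
    gx=cv2.Sobel(im,-1,1,0)/8; gy=cv2.Sobel(im,-1,0,1)/8
    pa=[];pb=[]
    for s in L[tool]:
        m=max(2,int(np.linalg.norm(s[1]-s[0])/.002)); d=(s[1]-s[0])/np.linalg.norm(s[1]-s[0])
        for t in (np.arange(m)+.5)/m: P=s[0]+t*(s[1]-s[0]); pa.append(P); pb.append(P+d*.002)
    pa=np.array(pa);pb=np.array(pb); off=np.r_[DT[n],0]
    def f(p):
        p=np.asarray(p)+off
        u=proj(n,tr(p,pa,z)); v=proj(n,tr(p,pb,z)); d=v-u; d/=np.linalg.norm(d,axis=1)[:,None]
        a=u.astype(np.float32)
        GX=cv2.remap(gx,a[:,0],a[:,1],1).reshape(-1,3); GY=cv2.remap(gy,a[:,0],a[:,1],1).reshape(-1,3)
        e=np.abs(-d[:,1:]*GX+d[:,:1]*GY).max(1)
        return -np.mean(np.minimum(e,25))
    best=(9,)
    for x in np.arange(-span,span+1e-6,.0015):
        for y in np.arange(-span,span+1e-6,.0015):
            for a in np.arange(-aspan,aspan+1e-6,.015):
                v=f(g+[x,y,a])
                if v<best[0]: best=(v,g+[x,y,a])
    r=minimize(f,best[1],method="Nelder-Mead",options=dict(initial_simplex=best[1]+np.array([[0,0,0],[.0015,0,0],[0,.0015,0],[0,0,.015]]),xatol=1e-5,fatol=1e-5))
    return r.x,r.fun
def rel(p,l):
    c,s=np.cos(l[2]),np.sin(l[2]); d=p-l; return np.array([c*d[0]+s*d[1],-s*d[0]+c*d[1],d[2]])
E
python3 - <<'E'
from fit2 import *; from g0 import G
F={}
for k in G:
    for n in("top","side"):
        p,v=fit(n,cv2.imread(f"pics/{n}0.png"),k,G[k]); print(k,n,p.round(4),round(v,2),"rel leaf mm/deg",(rel(p,G[k])*[1000,1000,57.3]).round(1))
        if n=="top":F[k]=p
np.save("F.npy",F,allow_pickle=True)
for n in("top","side"):
    overlay(n,cv2.imread(f"pics/{n}0.png"),[(M[k],F[k]+np.r_[DT[n],0],.010) for k in F],BOX[n],FX[n],f"pics/ov2_{n}.png")
E
```

```text
Traceback (most recent call last):
  File "fit2.py", line 28, in fit
    v=f(g+[x,y,a])
  File "fit2.py", line 19, in f
    u=proj(n,tr(p,pa,z)); v=proj(n,tr(p,pb,z)); d=v-u; d/=np.linalg.norm(d,axis=1)[:,None]
                            ~~~~^^^^^^^^^^^^^^
  File "h.py", line 6, in proj
    K,D,R,t=cal(n); return cv2.projectPoints(np.asarray(P,float).reshape(-1,3),cv2.Rodrigues(R)[0],t,K,D)[0].reshape(-1,2)
            ~~~^^^
  File "h.py", line 4, in cal
    c=bot.calibration(n); return c["mtx"],c["D"],c["R"],c["t"]
ValueError: time passes only in moves, steps and waits
```

Too many calibration calls; I'll cache the calibration.

```bash
python3 - <<'E'
s=open("h.py").read()
s=s.replace('''def cal(n):
    c=bot''','''_c={}
def cal(n):
    if n in _c: return _c[n]
    c=_c[n]=_cal(n); return c
def _cal(n):
    c=bot''')
open("h.py","w").write(s)
E
cat > runfit.py <<'E'
from fit2 import *; from g0 import G
F={}
for k in G:
    for n in("top","side"):
        p,v=fit(n,cv2.imread(f"pics/{n}0.png"),k,G[k]); print(k,n,p.round(4),round(v,2),"rel leaf mm/deg",(rel(p,G[k])*[1000,1000,57.3]).round(1))
        if n=="top":F[k]=p
np.save("F.npy",F,allow_pickle=True)
for n in("top","side"):
    overlay(n,cv2.imread(f"pics/{n}0.png"),[(M[k],F[k]+np.r_[DT[n],0],.010) for k in F],BOX[n],FX[n],f"pics/ov2_{n}.png")
E
python3 runfit.py
```

```text
pliers top [ 0.5387  0.217  -0.0937] -22.43 rel leaf mm/deg [ 2.9 -5.5 -6.1]
pliers side [ 0.5342  0.2236 -0.0196] -23.14 rel leaf mm/deg [-1.5  1.2 -1.9]
square top [0.5437 0.1098 0.0719] -20.58 rel leaf mm/deg [6.5 1.3 3.4]
square side [0.5424 0.1112 0.0696] -22.64 rel leaf mm/deg [5.2 2.7 3.2]
hammer top [ 5.395e-01 -3.600e-03 -4.000e-04] -21.01 rel leaf mm/deg [ 0.8  2.  -0.8]
hammer side [ 5.392e-01 -3.000e-04  1.470e-02] -19.62 rel leaf mm/deg [0.6 5.3 0.1]
plane top [ 0.5415 -0.1135 -0.0442] -22.09 rel leaf mm/deg [ 1.4  6.  -3.3]
plane side [ 0.5412 -0.1157 -0.0327] -18.99 rel leaf mm/deg [ 1.1  3.9 -2.6]
```

View pics/ov2_top.png

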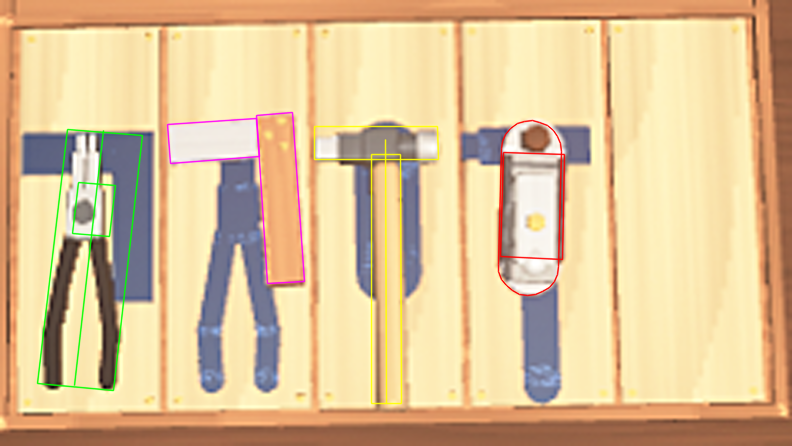

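View pics/ov2_side.png

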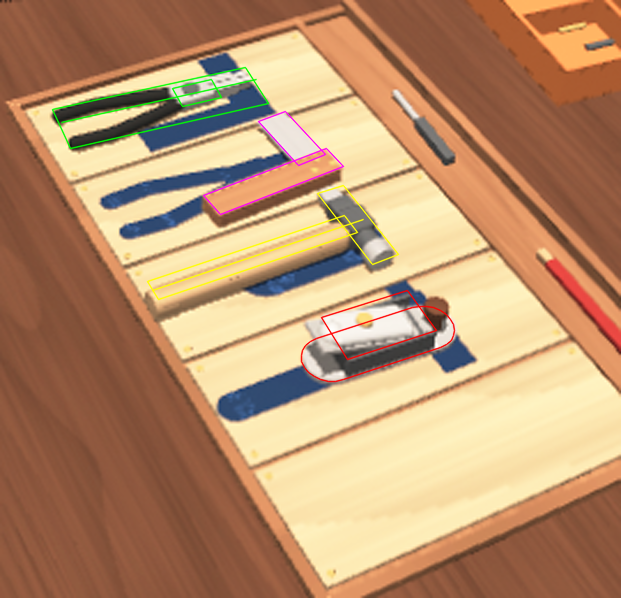

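Run:
```python
from fit2 import *; from g0 import G
F=np.load("F.npy",allow_pickle=True).item()
for n in("top","side"):
    p,v=fit(n,cv2.imread(f"pics/{n}0.png"),"pliers",G["pliers"]+[-.0015,.001,-.025],span=.0035,aspan=.03); print(n,p.round(4),round(v,2),(rel(p,G["pliers"])*[1000,1000,57.3]).round(1))
    if n=="top": F["pliers"]=p
np.save("F.npy",F,allow_pickle=True)
n="top"
overlay(n,cv2.imread(f"pics/{n}0.png"),[(M[k],F[k]+np.r_[DT[n],0],.010) for k in F],(222,165,400,262),4.4,f"pics/ov3_{n}.png")
overlay(n,cv2.imread(f"pics/{n}0.png"),[],(222,165,400,262),4.4,f"pics/ov3_raw.png")
```

```text
top [0.5374 0.2261 0.0161] -22.32 [1.8 3.7 0.2]
side [ 0.5344  0.2233 -0.0214] -23.15 [-1.3  1.  -2. ]
```

View pics/ov3_top.png

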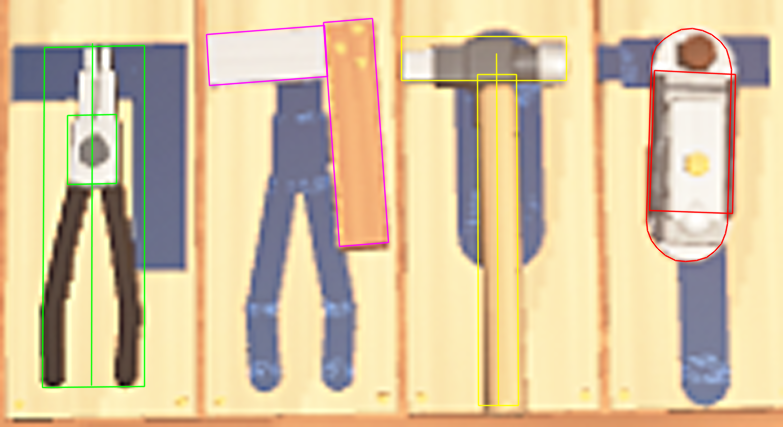

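View pics/ov3_raw.png

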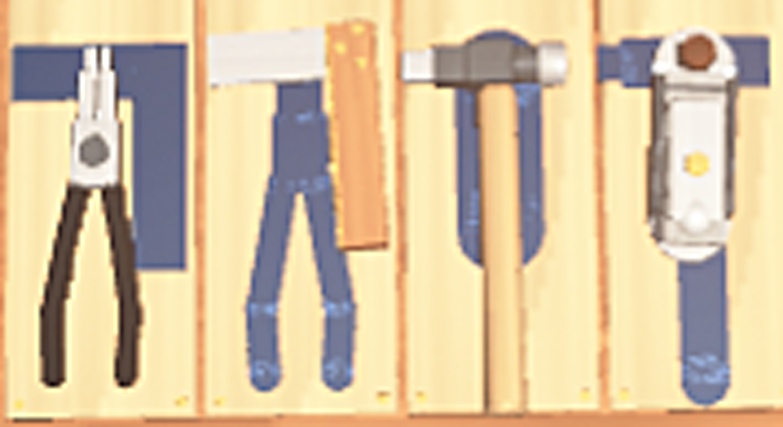

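Request:
servo_tool(targets=[{"jaw":0.85,"tx":0,"ty":0,"tz":0,"twist":-0.086},{"jaw":0.85,"tx":0,"ty":0,"tz":0,"twist":-0.086},{"jaw":0.85,"tx":0,"ty":0,"tz":0,"twist":-0.086},{"jaw":0.85,"tx":0,"ty":0,"tz":0,"twist":-0.086},{"jaw":0.85,"tx":0,"ty":0,"tz":0,"twist":-0.086}], newtons=60)

```text
t: 0.52
position: [0.2479, 0.4908, 0.2309]
tcp_rot: [0.017, 1.0, -0.0, -0.0]
wrist_force: [0.3, -1.2, -0.4]
width: 0.0726
```

```bash
cat > go.py <<'E'
import sys,numpy as np
from bench import bot
from scipy.spatial.transform import Rotation as Ro
def go(x,y,z,a,s=None):
    s=s or bot.get_state(); R=Ro.from_quat(s["tcp_rot"]).as_matrix()
    d=R.T@(np.array([x,y,z])-s["position"])*100
    cur=np.arctan2(-R[0,1],R[1,1]) # tool y = (-sin a, cos a)
    tw=-((a-cur+np.pi)%(2*np.pi)-np.pi)
    print("t%.2f pos %s yaw %.4f width %.4f F %s"%(s["t"],s["position"].round(4),cur,s["width"],np.round(s["wrist_force"],1)))
    print("remaining tool cm",d.round(2),"twist %.4f"%tw, "tilt",R[:2,2].round(4))
if __name__=="__main__": go(*map(float,sys.argv[1:5]))
E
python3 go.py .5413 -.1146 .131 -.039
```

```text
t0.52 pos [0.2479 0.4908 0.2309] yaw -0.0336 width 0.0726 F [ 0.3 -1.2 -0.4]
remaining tool cm [-31.35 -59.51  10.02] twist 0.0054 tilt [-0.0004 -0.0007]
```

Request:
servo_tool(targets=[{"jaw":0.85,"tx":-1.0,"ty":-2.0,"tz":0},{"jaw":0.85,"tx":-1.6,"ty":-3.0,"tz":0},{"jaw":0.85,"tx":-1.6,"ty":-3.0,"tz":0},{"jaw":0.85,"tx":-1.6,"ty":-3.0,"tz":0},{"jaw":0.85,"tx":-1.6,"ty":-3.0,"tz":0}])

```text
validation failed for argument at $.ta...
```

Request:
servo_tool(targets=[{"jaw":0.85,"tx":-1.6,"ty":-3.0,"tz":0},{"jaw":0.85,"tx":-1.6,"ty":-3.0,"tz":0},{"jaw":0.85,"tx":-1.6,"ty":-3.0,"tz":0},{"jaw":0.85,"tx":-1.6,"ty":-3.0,"tz":0},{"jaw":0.85,"tx":-1.6,"ty":-3.0,"tz":0}])

```text
validation failed for argument at $.ta...
```

Request:
servo_tool(targets=[{"jaw":0.85,"tx":-1.6,"ty":-3.0,"tz":0},{"jaw":0.85,"tx":-1.6,"ty":-3.0,"tz":0},{"jaw":0.85,"tx":-1.6,"ty":-3.0,"tz":0},{"jaw":0.85,"tx":-1.6,"ty":-3.0,"tz":0},{"jaw":0.85,"tx":-1.6,"ty":-3.0,"tz":0}])

```text
validation failed for argument at $.ta...
```

Request:
servo_tool(targets=[{"jaw":0.85,"tx":-1.6,"ty":-3.0,"tz":1.5},{"jaw":0.85,"tx":-1.6,"ty":-3.0,"tz":1.5},{"jaw":0.85,"tx":-1.6,"ty":-3.0,"tz":1.5},{"jaw":0.85,"tx":-1.2,"ty":-2.0,"tz":1.5},{"jaw":0.85,"tx":0,"ty":0,"tz":1.5}])

```text
validation failed for argument at $.ta...
```

```bash
python3 go.py .5413 -.1146 .131 -.039
```

```text
t0.52 pos [0.2479 0.4908 0.2309] yaw -0.0336 width 0.0726 F [ 0.3 -1.2 -0.4]
remaining tool cm [-31.35 -59.51  10.02] twist 0.0054 tilt [-0.0004 -0.0007]
```

Twist is required in every row.

Request:
servo_tool(targets=[{"jaw":0.85,"tx":-1.0,"ty":-2.0,"tz":0,"twist":0},{"jaw":0.85,"tx":-1.6,"ty":-3.0,"tz":0,"twist":0},{"jaw":0.85,"tx":-1.6,"ty":-3.0,"tz":0,"twist":0},{"jaw":0.85,"tx":-1.6,"ty":-3.0,"tz":0,"twist":0},{"jaw":0.85,"tx":-1.6,"ty":-3.0,"tz":0,"twist":0}])

```text
t: 0.93
position: [0.3168, 0.3467, 0.231]
tcp_rot: [0.019, 1.0, -0.0, -0.0]
wrist_force: [1.6, -0.4, 0.1]
width: 0.0722
```

Request:
servo_tool(targets=[{"jaw":0.85,"tx":-1.6,"ty":-3.0,"tz":0,"twist":0},{"jaw":0.85,"tx":-1.6,"ty":-3.0,"tz":0,"twist":0},{"jaw":0.85,"tx":-1.6,"ty":-3.0,"tz":0,"twist":0},{"jaw":0.85,"tx":-1.6,"ty":-3.0,"tz":0,"twist":0},{"jaw":0.85,"tx":-1.6,"ty":-3.0,"tz":0,"twist":0}])

```text
t: 1.35
position: [0.3912, 0.1937, 0.2312]
tcp_rot: [0.019, 1.0, -0.0, -0.0]
wrist_force: [0.3, 0.5, 0.5]
width: 0.0727
```

Request:
servo_tool(targets=[{"jaw":0.85,"tx":-1.6,"ty":-3.0,"tz":0,"twist":0},{"jaw":0.85,"tx":-1.6,"ty":-3.0,"tz":0,"twist":0},{"jaw":0.85,"tx":-1.6,"ty":-3.0,"tz":0,"twist":0},{"jaw":0.85,"tx":-1.6,"ty":-3.0,"tz":0,"twist":0},{"jaw":0.85,"tx":-1.6,"ty":-3.0,"tz":0,"twist":0}])

```text
t: 1.77
position: [0.4655, 0.0407, 0.2312]
tcp_rot: [0.019, 1.0, 0.0, -0.0]
wrist_force: [0.5, 0.3, 0.9]
width: 0.0726
```

```bash
python3 go.py .5413 -.1146 .131 -.039
```

```text
t1.77 pos [0.4655 0.0407 0.2312] yaw -0.0380 width 0.0726 F [0.5 0.3 0.9]
remaining tool cm [ -8.16 -15.23  10.01] twist 0.0010 tilt [-0.0003  0.    ]
```

Request:
servo_tool(targets=[{"jaw":0.85,"tx":-1.6,"ty":-3.0,"tz":0,"twist":0},{"jaw":0.85,"tx":-1.6,"ty":-3.0,"tz":0,"twist":0},{"jaw":0.85,"tx":-1.6,"ty":-3.0,"tz":1.0,"twist":0},{"jaw":0.85,"tx":-1.6,"ty":-3.0,"tz":2.0,"twist":0},{"jaw":0.85,"tx":-1.4,"ty":-2.8,"tz":2.0,"twist":0}])

```text
t: 2.18
position: [0.5382, -0.1104, 0.1807]
tcp_rot: [0.019, 1.0, -0.0, 0.001]
wrist_force: [0.2, -0.2, -1.1]
width: 0.0726
```

Request:
servo_tool(targets=[{"jaw":0.85,"tx":0,"ty":0,"tz":2.0,"twist":0},{"jaw":0.85,"tx":0,"ty":0,"tz":1.5,"twist":0},{"jaw":0.85,"tx":0,"ty":0,"tz":1.0,"twist":0},{"jaw":0.85,"tx":0,"ty":0,"tz":0,"twist":0},{"jaw":0.85,"tx":0,"ty":0,"tz":0,"twist":0}])

```text
t: 2.6
position: [0.5376, -0.1082, 0.1365]
tcp_rot: [0.019, 1.0, 0.0, -0.0]
wrist_force: [0.9, -0.3, 0.7]
width: 0.0727
```

```bash
python3 go.py .5413 -.1146 .030 -.039
python3 - <<'E'
from h import *
for n in("top","side"):
    cv2.imwrite(f"pics/{n}1.png",bot.snapshot(n)[:,:,::-1])
i=cv2.imread("pics/side1.png")[150:420,230:560]; cv2.imwrite("pics/side1c.png",cv2.resize(i,None,fx=2.2,fy=2.2))
E
```

```text
t2.60 pos [ 0.5376 -0.1082  0.1365] yaw -0.0374 width 0.0727 F [ 0.9 -0.3  0.7]
remaining tool cm [-0.4  -0.63 10.65] twist 0.0016 tilt [-0.0003  0.0001]
```

View pics/side1c.png

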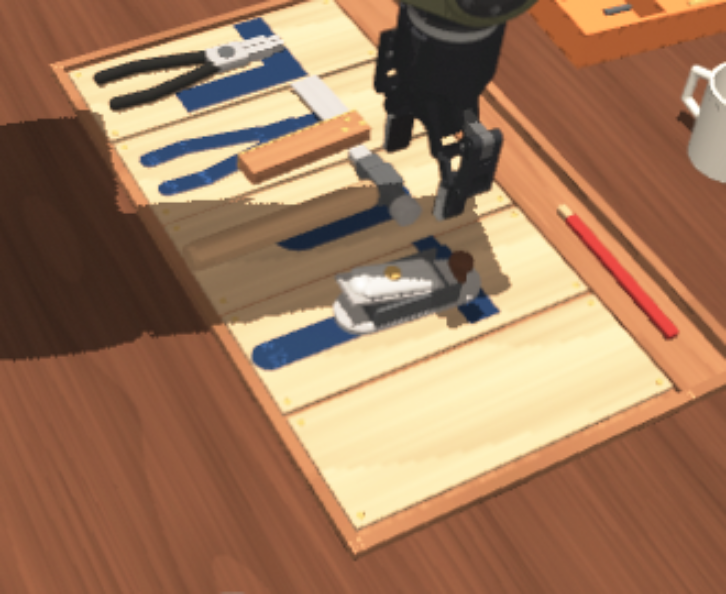

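View pics/top1.png

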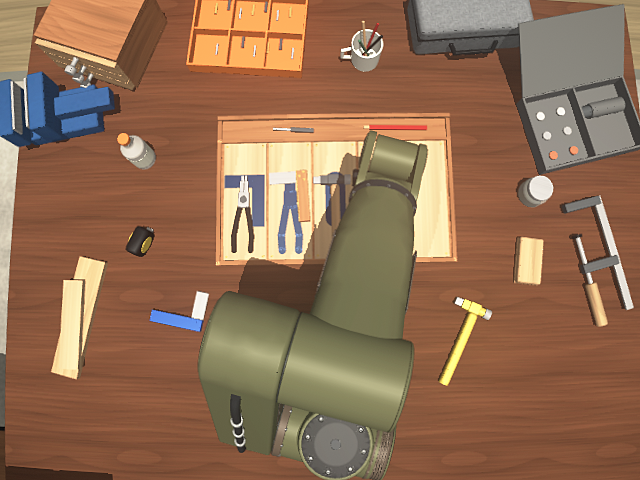

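Run:
```python
from h import *
for z in(.1365,.1405,.1445,.1485):
    print(z,((proj("side",[[.5376,-.1082-.042,z],[.5376,-.1082+.042,z]])-[230,150])*2.2).round(0).tolist())
```

```text
0.1365 [[448.0, 227.0], [392.0, 156.0]]
0.1405 [[449.0, 223.0], [392.0, 153.0]]
0.1445 [[450.0, 219.0], [393.0, 149.0]]
0.1485 [[450.0, 216.0], [393.0, 146.0]]
```

Request:
servo_tool(targets=[{"jaw":0.85,"tx":-0.4,"ty":-0.63,"tz":0.5,"twist":0.0015},{"jaw":0.85,"tx":0,"ty":0,"tz":2.0,"twist":0},{"jaw":0.85,"tx":0,"ty":0,"tz":2.0,"twist":0},{"jaw":0.85,"tx":0,"ty":0,"tz":1.2,"twist":0},{"jaw":0.85,"tx":0,"ty":0,"tz":0,"twist":0}])

```text
t: 3.12
position: [0.5404, -0.1149, 0.0771]
tcp_rot: [0.02, 1.0, 0.0, -0.002]
wrist_force: [0.3, -0.3, 0.1]
width: 0.0724
```

```bash
python3 go.py .5413 -.1146 .013 -.039
```

```text
t3.12 pos [ 0.5404 -0.1149  0.0771] yaw -0.0393 width 0.0724 F [ 0.3 -0.3  0.1]
remaining tool cm [-0.11  0.02  6.41] twist -0.0003 tilt [-0.0033  0.0009]
```

Request:
servo_tool(targets=[{"jaw":0.85,"tx":0,"ty":0,"tz":1.5,"twist":0},{"jaw":0.85,"tx":0,"ty":0,"tz":1.5,"twist":0},{"jaw":0.85,"tx":0,"ty":0,"tz":1.5,"twist":0},{"jaw":0.85,"tx":0,"ty":0,"tz":0.8,"twist":0},{"jaw":0.85,"tx":0,"ty":0,"tz":0,"twist":0}])

```text
t: 3.53
position: [0.541, -0.1149, 0.0256]
tcp_rot: [0.02, 1.0, 0.0, -0.001]
wrist_force: [0.4, -0.1, -0.3]
width: 0.0726
```

```bash
python3 go.py .5413 -.1146 .013 -.039
```

```text
t3.53 pos [ 0.541  -0.1149  0.0256] yaw -0.0393 width 0.0726 F [ 0.4 -0.1 -0.3]
remaining tool cm [-0.03  0.03  1.26] twist -0.0003 tilt [-0.0014  0.0004]
```

Request:
servo_tool(targets=[{"jaw":0.85,"tx":0,"ty":0,"tz":0.7,"twist":0},{"jaw":0.85,"tx":0,"ty":0,"tz":0.5,"twist":0},{"jaw":0.85,"tx":0,"ty":0,"tz":0,"twist":0},{"jaw":0.3,"tx":0,"ty":0,"tz":0,"twist":0},{"jaw":0.3,"tx":0,"ty":0,"tz":0,"twist":0}], newtons=40)

```text
t: 3.95
position: [0.5415, -0.115, 0.0147]
tcp_rot: [0.02, 1.0, -0.0, 0.0]
wrist_force: [-1.8, -13.7, 9.3]
width: 0.0498
```

Request:
servo_tool(targets=[{"jaw":0.3,"tx":0,"ty":0,"tz":0,"twist":0},{"jaw":0.3,"tx":0,"ty":0,"tz":0,"twist":0},{"jaw":0.3,"tx":0,"ty":0,"tz":0,"twist":0},{"jaw":0.3,"tx":0,"ty":0,"tz":0,"twist":0},{"jaw":0.3,"tx":0,"ty":0,"tz":0,"twist":0}], newtons=60)

```text
t: 4.37
position: [0.5418, -0.1152, 0.0152]
tcp_rot: [0.02, 1.0, -0.0, 0.001]
wrist_force: [-1.0, -1.6, 5.4]
width: 0.0446
```

```bash
python3 go.py .5413 -.1146 .013 -.039
python3 - <<'E'
from h import *
cv2.imwrite(f"pics/side2.png",bot.snapshot("side")[:,:,::-1])
i=cv2.imread("pics/side2.png")[150:420,230:560]; cv2.imwrite("pics/side2c.png",cv2.resize(i,None,fx=2.2,fy=2.2))
E
```

```text
t4.37 pos [ 0.5418 -0.1152  0.0152] yaw -0.0394 width 0.0446 F [-1.  -1.6  5.4]
remaining tool cm [0.06 0.06 0.22] twist -0.0004 tilt [ 0.0015 -0.0006]
```

View pics/side2c.png

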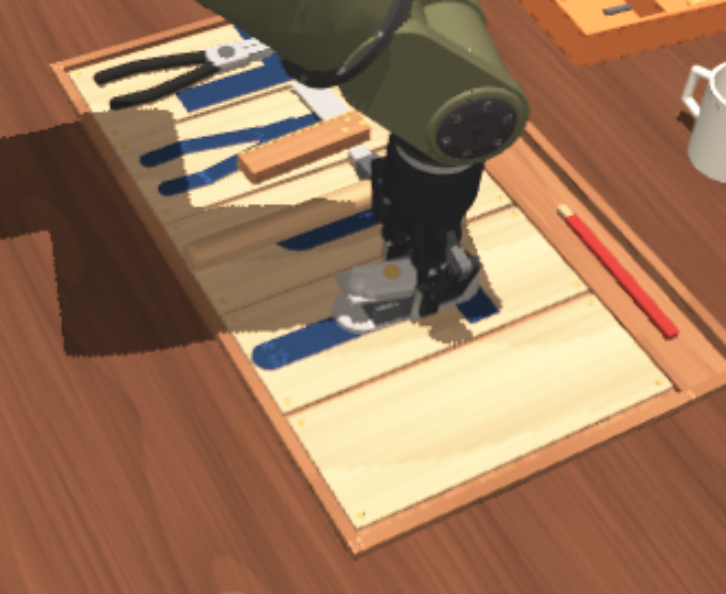

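Request:
servo_tool(targets=[{"jaw":0.3,"tx":0,"ty":0,"tz":-0.5,"twist":0},{"jaw":0.3,"tx":0,"ty":0,"tz":-1.0,"twist":0},{"jaw":0.3,"tx":0,"ty":0,"tz":-1.5,"twist":0},{"jaw":0.3,"tx":0,"ty":0,"tz":-1.0,"twist":0},{"jaw":0.3,"tx":0,"ty":0,"tz":0,"twist":0}])

```text
t: 4.83
position: [0.5423, -0.1151, 0.0567]
tcp_rot: [0.02, 1.0, -0.0, 0.002]
wrist_force: [1.5, 1.4, -5.3]
width: 0.0449
```

```bash
python3 - <<'E'
from ov import *
print(proj("side",[[.5418,-.115-.03,.02]]) ,(proj("side",[[.5418,-.115-.03,.02]])-[230,150])*2.2)
print("L5",leafpose(-2),"L4",leafpose(-1),"L3",leafpose(0))
cv2.imwrite(f"pics/side3.png",bot.snapshot("side")[:,:,::-1])
i=cv2.imread("pics/side3.png")[150:420,230:560]; cv2.imwrite("pics/side3c.png",cv2.resize(i,None,fx=2.2,fy=2.2))
E
python3 go.py .5417 -.2336 .080 .0131
```

```text
[[424.17242113 293.51979987]] [[427.1793265  315.74355972]]
L5 [ 0.54168671 -0.23358044  0.0131    ] L4 [ 0.54019336 -0.11959022  0.0131    ] L3 [ 0.5387 -0.0056  0.0131]
t4.88 pos [ 0.5418 -0.115   0.0554] yaw -0.0393 width 0.0449 F [-0.4 -0.3 -7.2]
remaining tool cm [ -0.46 -11.85  -2.45] twist -0.0524 tilt [ 0.002  -0.0005]
```

View pics/side3c.png

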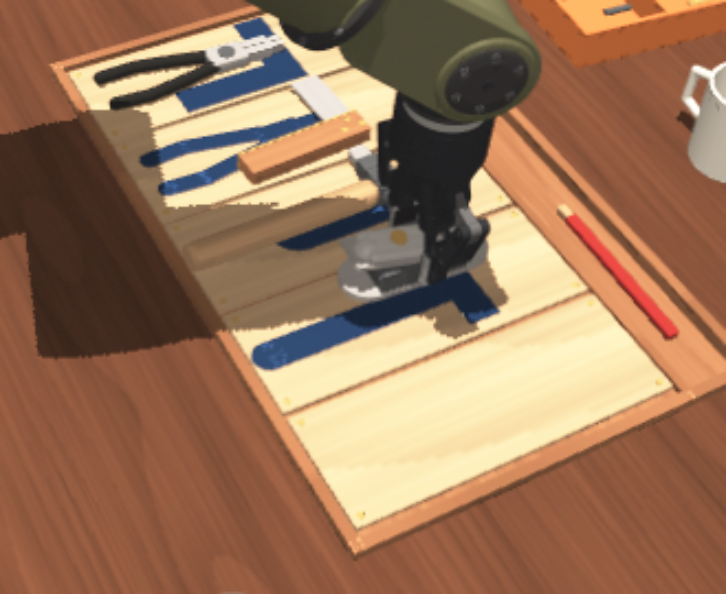

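Request:
servo_tool(targets=[{"jaw":0.3,"tx":0,"ty":-1.5,"tz":0,"twist":-0.01},{"jaw":0.3,"tx":0,"ty":-2.5,"tz":0,"twist":-0.014},{"jaw":0.3,"tx":0,"ty":-2.5,"tz":0,"twist":-0.014},{"jaw":0.3,"tx":0,"ty":-2.5,"tz":0,"twist":-0.014},{"jaw":0.3,"tx":0,"ty":-1.8,"tz":0,"twist":0}])

```text
t: 5.3
position: [0.5392, -0.2246, 0.0534]
tcp_rot: [-0.006, 1.0, 0.0, -0.001]
wrist_force: [0.2, 0.0, -6.2]
width: 0.0449
```

Request:
servo_tool(targets=[{"jaw":0.3,"tx":0,"ty":-1.0,"tz":0,"twist":0},{"jaw":0.3,"tx":0,"ty":0,"tz":1.0,"twist":0},{"jaw":0.3,"tx":0,"ty":0,"tz":1.0,"twist":0},{"jaw":0.3,"tx":0,"ty":0,"tz":0.5,"twist":0},{"jaw":0.3,"tx":0,"ty":0,"tz":0,"twist":0}])

```text
t: 5.72
position: [0.539, -0.2313, 0.027]
tcp_rot: [-0.007, 1.0, 0.001, -0.002]
wrist_force: [0.6, -0.1, -6.5]
width: 0.0447
```

```bash
python3 go.py .5421 -.2336 .0165 .0131
```

```text
t5.72 pos [ 0.539  -0.2313  0.027 ] yaw 0.0137 width 0.0447 F [ 0.6 -0.1 -6.5]
remaining tool cm [-0.31 -0.23  1.05] twist 0.0006 tilt [-0.0033  0.0018]
```

Request:
servo_tool(targets=[{"jaw":0.3,"tx":-0.3,"ty":-0.2,"tz":0.3,"twist":0},{"jaw":0.3,"tx":0,"ty":0,"tz":0.4,"twist":0},{"jaw":0.3,"tx":0,"ty":0,"tz":0.2,"twist":0},{"jaw":0.3,"tx":0,"ty":0,"tz":0.0,"twist":0},{"jaw":0.3,"tx":0,"ty":0,"tz":0,"twist":0}])

```text
t: 6.13
position: [0.543, -0.2347, 0.0203]
tcp_rot: [-0.006, 1.0, 0.0, -0.0]
wrist_force: [0.2, 0.5, -6.4]
width: 0.0448
```

```bash
python3 go.py .5421 -.2336 .0155 .0131
```

```text
t6.13 pos [ 0.543  -0.2347  0.0203] yaw 0.0128 width 0.0448 F [ 0.2  0.5 -6.4]
remaining tool cm [0.09 0.12 0.48] twist -0.0003 tilt [-0.0001  0.    ]
```

Request:
servo_tool(targets=[{"jaw":0.3,"tx":0,"ty":0,"tz":0.2,"twist":0},{"jaw":0.3,"tx":0,"ty":0,"tz":0.2,"twist":0},{"jaw":0.3,"tx":0,"ty":0,"tz":0.05,"twist":0},{"jaw":0.3,"tx":0,"ty":0,"tz":0.0,"twist":0},{"jaw":0.3,"tx":0,"ty":0,"tz":0,"twist":0}])

```text
t: 6.55
position: [0.543, -0.2349, 0.0158]
tcp_rot: [-0.006, 1.0, -0.0, 0.0]
wrist_force: [-0.3, -0.1, -6.4]
width: 0.0447
```

```bash
python3 go.py .5421 -.2336 .0155 .0131
```

```text
t6.55 pos [ 0.543  -0.2349  0.0158] yaw 0.0127 width 0.0447 F [-0.3 -0.1 -6.4]
remaining tool cm [0.09 0.13 0.03] twist -0.0004 tilt [ 0. -0.]
```

Request:
servo_tool(targets=[{"jaw":0.3,"tx":0,"ty":0,"tz":0.05,"twist":0},{"jaw":0.3,"tx":0,"ty":0,"tz":0.05,"twist":0},{"jaw":0.3,"tx":0,"ty":0,"tz":0,"twist":0},{"jaw":0.3,"tx":0,"ty":0,"tz":0,"twist":0},{"jaw":0.3,"tx":0,"ty":0,"tz":0,"twist":0}])

```text
t: 6.97
position: [0.5431, -0.2349, 0.0152]
tcp_rot: [-0.006, 1.0, -0.0, 0.0]
wrist_force: [-3.5, 1.5, 2.4]
width: 0.0451
```

Request:
servo_tool(targets=[{"jaw":0.8,"tx":0,"ty":0,"tz":0,"twist":0},{"jaw":0.8,"tx":0,"ty":0,"tz":0,"twist":0},{"jaw":0.8,"tx":0,"ty":0,"tz":0,"twist":0},{"jaw":0.8,"tx":0,"ty":0,"tz":0,"twist":0},{"jaw":0.8,"tx":0,"ty":0,"tz":0,"twist":0}])

```text
t: 7.38
position: [0.5431, -0.2349, 0.0149]
tcp_rot: [-0.006, 1.0, -0.0, 0.0]
wrist_force: [0.5, 0.9, 0.5]
width: 0.0682
```

```bash
python3 go.py .5397 -.005 .100 .010
```

```text
t7.38 pos [ 0.5431 -0.2349  0.0149] yaw 0.0127 width 0.0682 F [0.5 0.9 0.5]
remaining tool cm [ 0.04 22.99 -8.51] twist 0.0027 tilt [ 0.0003 -0.0002]
```

Request:
servo_tool(targets=[{"jaw":0.8,"tx":0,"ty":0,"tz":-1.0,"twist":0},{"jaw":0.8,"tx":0,"ty":0,"tz":-2.0,"twist":0},{"jaw":0.8,"tx":0,"ty":0,"tz":-3.0,"twist":0},{"jaw":0.8,"tx":0,"ty":0.5,"tz":-2.5,"twist":0},{"jaw":0.6,"tx":0,"ty":2.0,"tz":0,"twist":0}])

```text
t: 7.8
position: [0.5446, -0.2123, 0.1058]
tcp_rot: [-0.005, 1.0, -0.002, 0.004]
wrist_force: [0.1, -0.0, 0.4]
width: 0.058
```

Request:
servo_tool(targets=[{"jaw":0.6,"tx":0,"ty":3.0,"tz":0,"twist":0},{"jaw":0.6,"tx":0,"ty":3.5,"tz":0,"twist":0},{"jaw":0.6,"tx":0,"ty":3.5,"tz":0,"twist":0},{"jaw":0.6,"tx":0,"ty":3.5,"tz":0,"twist":0},{"jaw":0.6,"tx":0,"ty":3.5,"tz":0,"twist":0}])

```text
t: 8.22
position: [0.5403, -0.0383, 0.1007]
tcp_rot: [-0.006, 1.0, -0.0, 0.0]
wrist_force: [0.4, -0.7, -0.6]
width: 0.0512
```

Request:
servo_tool(targets=[{"jaw":0.6,"tx":0,"ty":2.5,"tz":0,"twist":0},{"jaw":0.6,"tx":0,"ty":1.0,"tz":0,"twist":0},{"jaw":0.6,"tx":0,"ty":0,"tz":0,"twist":0},{"jaw":0.6,"tx":0,"ty":0,"tz":0,"twist":0},{"jaw":0.6,"tx":0,"ty":0,"tz":0,"twist":0}])

```text
t: 8.63
position: [0.5402, -0.006, 0.1]
tcp_rot: [-0.006, 1.0, -0.0, 0.0]
wrist_force: [0.7, -0.9, 0.5]
width: 0.0513
```

```bash
python3 go.py .5397 -.005 .040 .010;python3 - <<'E'
from h import *
for n in ("side","top"): cv2.imwrite(f"pics/{n}4.png",bot.snapshot(n)[:,:,::-1])
i=cv2.imread("pics/side4.png")[130:420,230:560]; cv2.imwrite("pics/side4c.png",cv2.resize(i,None,fx=2,fy=2))
E
```

```text
t8.63 pos [ 0.5402 -0.006   0.1   ] yaw 0.0118 width 0.0513 F [ 0.7 -0.9  0.5]
remaining tool cm [0.05 0.11 6.  ] twist 0.0018 tilt [ 0.0003 -0.0002]
```

View pics/side4c.png

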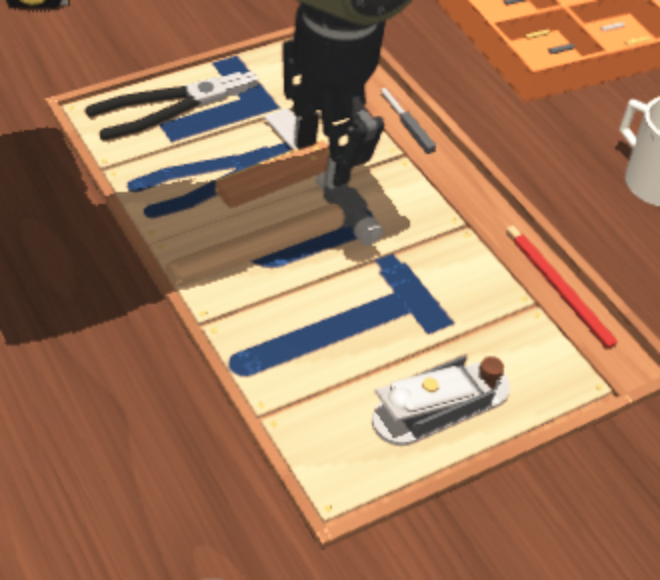

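Request:
servo_tool(targets=[{"jaw":0.6,"tx":0.05,"ty":0.1,"tz":1.0,"twist":0.002},{"jaw":0.6,"tx":0,"ty":0,"tz":2.0,"twist":0},{"jaw":0.6,"tx":0,"ty":0,"tz":2.0,"twist":0},{"jaw":0.6,"tx":0,"ty":0,"tz":1.5,"twist":0},{"jaw":0.6,"tx":0,"ty":0,"tz":0.8,"twist":0}])

```text
t: 9.15
position: [0.5384, -0.0043, 0.0242]
tcp_rot: [-0.005, 1.0, 0.0, -0.001]
wrist_force: [0.0, -1.4, 0.1]
width: 0.051
```

Request:
servo_tool(targets=[{"jaw":0.6,"tx":0,"ty":0,"tz":0.5,"twist":0},{"jaw":0.6,"tx":0,"ty":0,"tz":0.4,"twist":0},{"jaw":0.6,"tx":0,"ty":0,"tz":0.3,"twist":0},{"jaw":0.6,"tx":0,"ty":0,"tz":0,"twist":0},{"jaw":0.6,"tx":0,"ty":0,"tz":0,"twist":0}])

```text
t: 9.57
position: [0.5398, -0.0039, 0.0152]
tcp_rot: [-0.005, 1.0, -0.0, 0.0]
wrist_force: [-0.1, 0.2, 0.7]
width: 0.0513
```

```bash
python3 go.py .5397 -.005 .012 .010
```

```text
t9.57 pos [ 0.5398 -0.0039  0.0152] yaw 0.0107 width 0.0513 F [-0.1  0.2  0.7]
remaining tool cm [ 0.01 -0.11  0.32] twist 0.0007 tilt [ 0.0007 -0.0001]
```

Request:
servo_tool(targets=[{"jaw":0.6,"tx":0,"ty":-0.1,"tz":0.25,"twist":0},{"jaw":0.6,"tx":0,"ty":0,"tz":0,"twist":0},{"jaw":0.35,"tx":0,"ty":0,"tz":0,"twist":0},{"jaw":0.3,"tx":0,"ty":0,"tz":0,"twist":0},{"jaw":0.1,"tx":0,"ty":0,"tz":0,"twist":0}], newtons=30)

```text
t: 9.98
position: [0.5397, -0.0049, 0.0126]
tcp_rot: [-0.005, 1.0, -0.0, 0.0]
wrist_force: [0.2, 0.7, -1.4]
width: 0.0211
```

Request:
servo_tool(targets=[{"jaw":0.05,"tx":0,"ty":0,"tz":0,"twist":0},{"jaw":0.05,"tx":0,"ty":0,"tz":0,"twist":0},{"jaw":0.05,"tx":0,"ty":0,"tz":0,"twist":0},{"jaw":0.05,"tx":0,"ty":0,"tz":0,"twist":0},{"jaw":0.05,"tx":0,"ty":0,"tz":0,"twist":0}], newtons=60)

```text
t: 10.4
position: [0.5397, -0.0049, 0.0126]
tcp_rot: [-0.005, 1.0, -0.0, 0.0]
wrist_force: [-1.9, -1.0, 6.1]
width: 0.0209
```

```bash
python3 go.py .5397 -.005 .012 .010
```

```text
t10.40 pos [ 0.5397 -0.0049  0.0126] yaw 0.0108 width 0.0209 F [-1.9 -1.   6.1]
remaining tool cm [ 0.   -0.01  0.06] twist 0.0008 tilt [ 0.0005 -0.0001]
```

Request:
servo_tool(targets=[{"jaw":0.05,"tx":0,"ty":0,"tz":-0.5,"twist":0},{"jaw":0.05,"tx":0,"ty":0,"tz":-1.0,"twist":0},{"jaw":0.05,"tx":0,"ty":0,"tz":-1.5,"twist":0},{"jaw":0.05,"tx":0,"ty":0,"tz":-1.0,"twist":0},{"jaw":0.05,"tx":0,"ty":-0.5,"tz":-0.5,"twist":-0.002}])

```text
t: 10.82
position: [0.5402, -0.0095, 0.0591]
tcp_rot: [-0.007, 1.0, -0.0, 0.001]
wrist_force: [0.1, -0.8, -1.6]
width: 0.0208
```

Request:
servo_tool(targets=[{"jaw":0.05,"tx":0,"ty":-1.5,"tz":0,"twist":0},{"jaw":0.05,"tx":0,"ty":-2.5,"tz":0,"twist":0},{"jaw":0.05,"tx":0,"ty":-2.5,"tz":0,"twist":0},{"jaw":0.05,"tx":0,"ty":-2.5,"tz":0,"twist":0},{"jaw":0.05,"tx":0,"ty":-1.5,"tz":0,"twist":0}])

```text
t: 11.23
position: [0.5407, -0.1173, 0.0574]
tcp_rot: [-0.006, 1.0, -0.0, 0.0]
wrist_force: [0.7, 0.6, -2.8]
width: 0.0209
```

Request:
servo_tool(targets=[{"jaw":0.05,"tx":0,"ty":-0.5,"tz":0,"twist":0},{"jaw":0.05,"tx":0,"ty":0,"tz":0,"twist":0},{"jaw":0.05,"tx":0,"ty":0,"tz":0,"twist":0},{"jaw":0.05,"tx":0,"ty":0,"tz":0,"twist":0},{"jaw":0.05,"tx":0,"ty":0,"tz":0,"twist":0}])

```text
t: 11.65
position: [0.541, -0.119, 0.0573]
tcp_rot: [-0.007, 1.0, 0.0, -0.0]
wrist_force: [0.4, -0.2, -1.8]
width: 0.0209
```

```bash
python3 go.py .5404 -.1196 .0128 .0131;python3 - <<'E'
from h import *
for n in ("side","top"): cv2.imwrite(f"pics/{n}5.png",bot.snapshot(n)[:,:,::-1])
i=cv2.imread("pics/side5.png")[130:420,230:560]; cv2.imwrite("pics/side5c.png",cv2.resize(i,None,fx=2,fy=2))
E
```

```text
t11.65 pos [ 0.541  -0.119   0.0573] yaw 0.0138 width 0.0209 F [ 0.4 -0.2 -1.8]
remaining tool cm [ 0.06 -0.06  4.45] twist 0.0007 tilt [-0.0001  0.0001]
```

View pics/side5c.png

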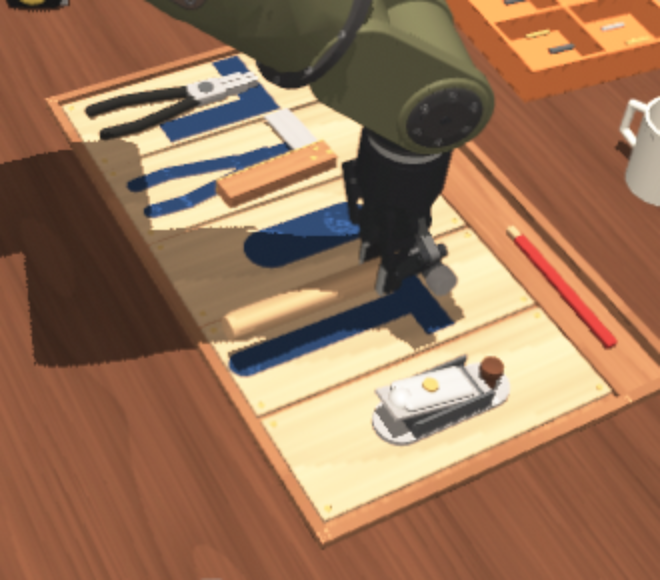

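View pics/top5.png

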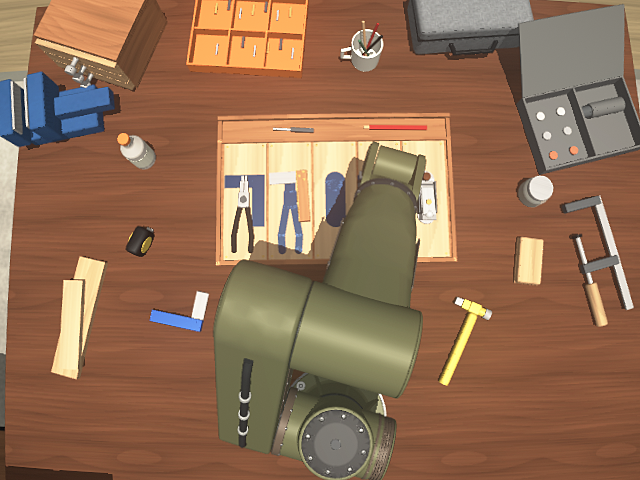

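Request:
servo_tool(targets=[{"jaw":0.05,"tx":0.06,"ty":-0.06,"tz":0.5,"twist":0.0007},{"jaw":0.05,"tx":0,"ty":0,"tz":1.0,"twist":0},{"jaw":0.05,"tx":0,"ty":0,"tz":1.0,"twist":0},{"jaw":0.05,"tx":0,"ty":0,"tz":0.7,"twist":0},{"jaw":0.05,"tx":0,"ty":0,"tz":0.3,"twist":0}])

```text
t: 12.17
position: [0.5396, -0.1202, 0.0204]
tcp_rot: [-0.006, 1.0, 0.0, -0.001]
wrist_force: [-0.2, -0.4, -2.1]
width: 0.0209
```

Request:
servo_tool(targets=[{"jaw":0.05,"tx":0,"ty":0,"tz":0.3,"twist":0},{"jaw":0.05,"tx":0,"ty":0,"tz":0.2,"twist":0},{"jaw":0.05,"tx":0,"ty":0,"tz":0,"twist":0},{"jaw":0.05,"tx":0,"ty":0,"tz":0,"twist":0},{"jaw":0.05,"tx":0,"ty":0,"tz":0,"twist":0}])

```text
t: 12.58
position: [0.5406, -0.1205, 0.0176]
tcp_rot: [-0.006, 1.0, -0.0, 0.0]
wrist_force: [-0.4, -0.3, -3.3]
width: 0.0206
```

```bash
python3 go.py .5404 -.1196 .0128 .0131
```

```text
t12.58 pos [ 0.5406 -0.1205  0.0176] yaw 0.0120 width 0.0206 F [-0.4 -0.3 -3.3]
remaining tool cm [0.02 0.09 0.48] twist -0.0011 tilt [ 0.0006 -0.0002]
```

Request:
servo_tool(targets=[{"jaw":0.05,"tx":0.02,"ty":0.09,"tz":0.2,"twist":-0.001},{"jaw":0.05,"tx":0,"ty":0,"tz":0.15,"twist":0},{"jaw":0.05,"tx":0,"ty":0,"tz":0.1,"twist":0},{"jaw":0.05,"tx":0,"ty":0,"tz":0,"twist":0},{"jaw":0.05,"tx":0,"ty":0,"tz":0,"twist":0}])

```text
t: 13.0
position: [0.5402, -0.1196, 0.0128]
tcp_rot: [-0.007, 1.0, -0.0, -0.0]
wrist_force: [0.3, -0.7, -2.4]
width: 0.0207
```

```bash
python3 go.py .5404 -.1196 .0127 .0131
```

```text
t13.00 pos [ 0.5402 -0.1196  0.0128] yaw 0.0130 width 0.0207 F [ 0.3 -0.7 -2.4]
remaining tool cm [-0.02 -0.    0.01] twist -0.0001 tilt [-0. -0.]
```

Spot on. Lower 0.5 mm more and release.

Request:
servo_tool(targets=[{"jaw":0.05,"tx":-0.02,"ty":0,"tz":0.05,"twist":0},{"jaw":0.05,"tx":0,"ty":0,"tz":0,"twist":0},{"jaw":0.05,"tx":0,"ty":0,"tz":0,"twist":0},{"jaw":0.55,"tx":0,"ty":0,"tz":0,"twist":0},{"jaw":0.55,"tx":0,"ty":0,"tz":0,"twist":0}])

```text
t: 13.42
position: [0.5406, -0.1197, 0.0124]
tcp_rot: [-0.006, 1.0, -0.0, 0.0]
wrist_force: [0.8, 0.3, 0.4]
width: 0.0441
```

Request:
servo_tool(targets=[{"jaw":0.55,"tx":0,"ty":0,"tz":0,"twist":0},{"jaw":0.55,"tx":0,"ty":0,"tz":-0.5,"twist":0},{"jaw":0.55,"tx":0,"ty":0,"tz":-2.0,"twist":0},{"jaw":0.55,"tx":0,"ty":0,"tz":-3.0,"twist":0},{"jaw":0.55,"tx":0,"ty":0,"tz":-3.0,"twist":0}])

```text
t: 13.83
position: [0.54, -0.1194, 0.0982]
tcp_rot: [-0.007, 1.0, 0.0, -0.001]
wrist_force: [0.4, -0.2, 0.7]
width: 0.0472
```

```bash
python3 go.py .5431 -.2349 .0149 .0127;python3 - <<'E'
from h import *
for n in ("side",): cv2.imwrite(f"pics/{n}6.png",bot.snapshot(n)[:,:,::-1])
i=cv2.imread("pics/side6.png")[130:420,230:560]; cv2.imwrite("pics/side6c.png",cv2.resize(i,None,fx=2,fy=2))
E
```

```text
t13.83 pos [ 0.54   -0.1194  0.0982] yaw 0.0131 width 0.0472 F [ 0.4 -0.2  0.7]
remaining tool cm [ -0.17 -11.55   8.32] twist 0.0004 tilt [-0.0014  0.0004]
```

View pics/side6c.png

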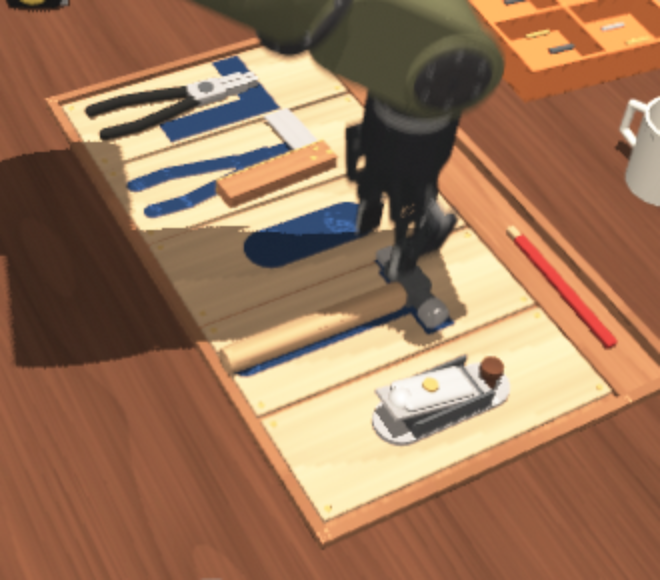

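Request:
servo_tool(targets=[{"jaw":0.85,"tx":0,"ty":-1.5,"tz":0,"twist":0},{"jaw":0.85,"tx":0,"ty":-3.0,"tz":0,"twist":0},{"jaw":0.85,"tx":0,"ty":-3.0,"tz":0,"twist":0},{"jaw":0.85,"tx":0,"ty":-2.5,"tz":0,"twist":0},{"jaw":0.85,"tx":-0.15,"ty":-1.5,"tz":0,"twist":0}])

```text
t: 14.3
position: [0.5432, -0.2369, 0.0975]
tcp_rot: [-0.006, 1.0, -0.0, 0.0]
wrist_force: [-0.1, -0.1, -0.5]
width: 0.0727
```

Request:
servo_tool(targets=[{"jaw":0.85,"tx":0,"ty":0,"tz":0,"twist":0},{"jaw":0.85,"tx":0,"ty":0,"tz":1.0,"twist":0},{"jaw":0.85,"tx":0,"ty":0,"tz":1.5,"twist":0},{"jaw":0.85,"tx":0,"ty":0,"tz":0.5,"twist":0},{"jaw":0.85,"tx":0,"ty":0,"tz":0,"twist":0}])

```text
t: 14.72
position: [0.5428, -0.2331, 0.0655]
tcp_rot: [-0.007, 1.0, 0.001, -0.001]
wrist_force: [-0.5, 0.0, -0.0]
width: 0.0725
```

```bash
python3 go.py .5431 -.2349 .0149 .0127
```

```text
t14.72 pos [ 0.5428 -0.2331  0.0655] yaw 0.0141 width 0.0725 F [-0.5  0.  -0. ]
remaining tool cm [-0.04 -0.19  5.06] twist 0.0014 tilt [-0.0027  0.0015]
```

Request:
servo_tool(targets=[{"jaw":0.85,"tx":0,"ty":-0.1,"tz":1.0,"twist":0},{"jaw":0.85,"tx":0,"ty":0,"tz":1.5,"twist":0},{"jaw":0.85,"tx":0,"ty":0,"tz":1.2,"twist":0},{"jaw":0.85,"tx":0,"ty":0,"tz":0.5,"twist":0},{"jaw":0.85,"tx":0,"ty":0,"tz":0.3,"twist":0}])

```text
t: 15.13
position: [0.5432, -0.2352, 0.0214]
tcp_rot: [-0.007, 1.0, 0.0, -0.001]
wrist_force: [-0.5, -1.2, -0.8]
width: 0.0729
```

Request:
servo_tool(targets=[{"jaw":0.85,"tx":0,"ty":0,"tz":0,"twist":0},{"jaw":0.85,"tx":0,"ty":0,"tz":0,"twist":0},{"jaw":0.85,"tx":0,"ty":0,"tz":0,"twist":0},{"jaw":0.85,"tx":0,"ty":0,"tz":0,"twist":0},{"jaw":0.85,"tx":0,"ty":0,"tz":0,"twist":0}])

```text
t: 15.55
position: [0.5436, -0.2357, 0.0228]
tcp_rot: [-0.006, 1.0, -0.0, 0.0]
wrist_force: [-1.0, -0.2, 0.1]
width: 0.0727
```

```bash
python3 go.py .5431 -.2349 .0149 .0127
```

```text
t15.55 pos [ 0.5436 -0.2357  0.0228] yaw 0.0130 width 0.0727 F [-1.  -0.2  0.1]
remaining tool cm [0.05 0.08 0.79] twist 0.0003 tilt [ 0.0007 -0.0004]
```

Request:
servo_tool(targets=[{"jaw":0.85,"tx":0.05,"ty":0.08,"tz":0.4,"twist":0},{"jaw":0.85,"tx":0,"ty":0,"tz":0.3,"twist":0},{"jaw":0.85,"tx":0,"ty":0,"tz":0.1,"twist":0},{"jaw":0.85,"tx":0,"ty":0,"tz":0,"twist":0},{"jaw":0.4,"tx":0,"ty":0,"tz":0,"twist":0}], newtons=40)

```text
t: 15.97
position: [0.5429, -0.2347, 0.0142]
tcp_rot: [-0.006, 1.0, 0.0, -0.0]
wrist_force: [0.6, 0.1, 0.1]
width: 0.0624
```

Request:
servo_tool(targets=[{"jaw":0.3,"tx":0,"ty":0,"tz":0,"twist":0},{"jaw":0.3,"tx":0,"ty":0,"tz":0,"twist":0},{"jaw":0.3,"tx":0,"ty":0,"tz":0,"twist":0},{"jaw":0.3,"tx":0,"ty":0,"tz":0,"twist":0},{"jaw":0.3,"tx":0,"ty":0,"tz":0,"twist":0}], newtons=60)

```text
t: 16.38
position: [0.5431, -0.235, 0.0146]
tcp_rot: [-0.006, 1.0, -0.0, 0.0]
wrist_force: [-0.3, -1.4, 5.8]
width: 0.0451
```

```bash
python3 go.py .5431 -.2349 .0149 .0127
```

```text
t16.38 pos [ 0.5431 -0.235   0.0146] yaw 0.0130 width 0.0451 F [-0.3 -1.4  5.8]
remaining tool cm [-0.    0.01 -0.03] twist 0.0003 tilt [ 0.0006 -0.0005]
```

Run:
```python
from fit2 import *
g=np.array([.5428,-.2349,.0127])
for f in ("side4","side6"):
    img=cv2.imread(f"pics/{f}.png"); p,v=fit("side",img,"plane",g,span=.005,aspan=.03); print(p.round(4),v)
overlay("side",img,[(M["plane"],g+np.r_[DT["side"],0],.01)],(400,290,500,365),7,"pics/ovp.png")
```

```text
[ 0.5411 -0.2336  0.0391] -19.244745600424384
[ 0.5409 -0.2335  0.0468] -19.124838210589346
```

View pics/ovp.png

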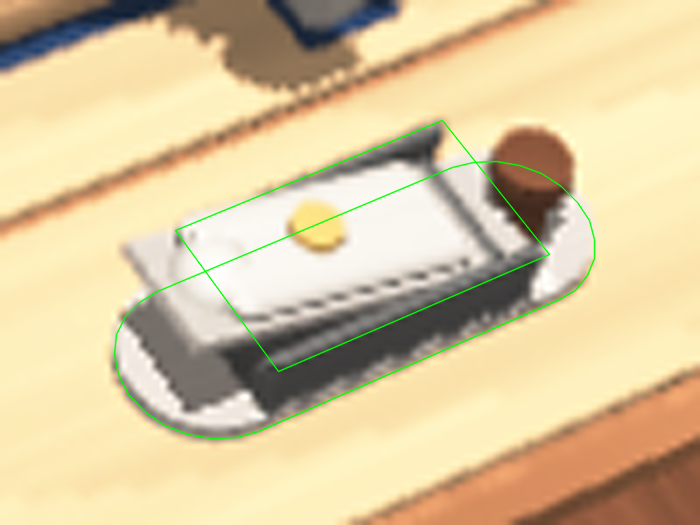

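Request:
servo_tool(targets=[{"jaw":0.3,"tx":0,"ty":0,"tz":-0.5,"twist":0},{"jaw":0.3,"tx":0,"ty":0,"tz":-1.5,"twist":0},{"jaw":0.3,"tx":0,"ty":0,"tz":-2.5,"twist":0},{"jaw":0.3,"tx":0,"ty":0,"tz":-2.5,"twist":0},{"jaw":0.3,"tx":0,"ty":0,"tz":-1.0,"twist":0}])

```text
t: 16.8
position: [0.5435, -0.2349, 0.0969]
tcp_rot: [-0.007, 1.0, -0.0, 0.001]
wrist_force: [0.4, -0.2, -5.8]
width: 0.045
```

Request:
servo_tool(targets=[{"jaw":0.3,"tx":0,"ty":1.5,"tz":0,"twist":0},{"jaw":0.3,"tx":0,"ty":2.5,"tz":0,"twist":0},{"jaw":0.3,"tx":0,"ty":3.0,"tz":0,"twist":0},{"jaw":0.3,"tx":0,"ty":3.0,"tz":0,"twist":0},{"jaw":0.3,"tx":0,"ty":3.0,"tz":0,"twist":0}])

```text
t: 17.22
position: [0.54, -0.1028, 0.0927]
tcp_rot: [-0.006, 1.0, 0.0, -0.001]
wrist_force: [0.8, 0.3, -6.2]
width: 0.0449
```

Request:
servo_tool(targets=[{"jaw":0.3,"tx":0,"ty":3.0,"tz":0,"twist":0},{"jaw":0.3,"tx":0,"ty":3.0,"tz":0,"twist":0},{"jaw":0.3,"tx":0,"ty":2.5,"tz":0,"twist":0},{"jaw":0.3,"tx":0.1,"ty":1.4,"tz":0,"twist":0},{"jaw":0.3,"tx":0,"ty":0,"tz":0,"twist":0}])

```text
t: 17.63
position: [0.5377, -0.0026, 0.0928]
tcp_rot: [-0.008, 1.0, 0.0, -0.001]
wrist_force: [0.4, -0.5, -7.9]
width: 0.0444
```

Request:
servo_tool(targets=[{"jaw":0.3,"tx":0,"ty":0,"tz":0,"twist":0},{"jaw":0.3,"tx":0,"ty":0,"tz":1.0,"twist":0},{"jaw":0.3,"tx":0,"ty":0,"tz":2.0,"twist":0},{"jaw":0.3,"tx":0,"ty":0,"tz":1.0,"twist":0},{"jaw":0.3,"tx":0,"ty":0,"tz":0,"twist":0}])

```text
t: 18.05
position: [0.5372, -0.0063, 0.0512]
tcp_rot: [-0.006, 1.0, 0.0, -0.003]
wrist_force: [-0.5, -1.0, -8.1]
width: 0.0448
```

```bash
python3 go.py .5391 -.0056 .0150 .0131
```

```text
t18.05 pos [ 0.5372 -0.0063  0.0512] yaw 0.0120 width 0.0448 F [-0.5 -1.  -8.1]
remaining tool cm [-0.21  0.07  3.62] twist -0.0011 tilt [-0.0052  0.0004]
```

Request:
servo_tool(targets=[{"jaw":0.3,"tx":-0.1,"ty":0.05,"tz":1.0,"twist":0},{"jaw":0.3,"tx":0,"ty":0,"tz":1.0,"twist":0},{"jaw":0.3,"tx":0,"ty":0,"tz":0.5,"twist":0},{"jaw":0.3,"tx":0,"ty":0,"tz":0,"twist":0},{"jaw":0.3,"tx":0,"ty":0,"tz":0,"twist":0}])

```text
t: 18.47
position: [0.5399, -0.0053, 0.0292]
tcp_rot: [-0.006, 1.0, 0.0, -0.0]
wrist_force: [1.6, 0.5, -5.8]
width: 0.0448
```

Request:
servo_tool(targets=[{"jaw":0.3,"tx":0,"ty":0,"tz":0,"twist":0},{"jaw":0.3,"tx":0,"ty":0,"tz":0,"twist":0},{"jaw":0.3,"tx":0,"ty":0,"tz":0,"twist":0},{"jaw":0.3,"tx":0,"ty":0,"tz":0,"twist":0},{"jaw":0.3,"tx":0,"ty":0,"tz":0,"twist":0}])

```text
t: 18.88
position: [0.54, -0.0053, 0.0295]
tcp_rot: [-0.006, 1.0, -0.0, 0.0]
wrist_force: [0.6, 0.5, -6.2]
width: 0.0448
```

```bash
python3 go.py .5391 -.0056 .0150 .0131
```

```text
t18.88 pos [ 0.54   -0.0053  0.0295] yaw 0.0130 width 0.0448 F [ 0.6  0.5 -6.2]
remaining tool cm [ 0.09 -0.03  1.45] twist -0.0001 tilt [ 0.0003 -0.    ]
```

Request:
servo_tool(targets=[{"jaw":0.3,"tx":0.09,"ty":-0.03,"tz":0.6,"twist":0},{"jaw":0.3,"tx":0,"ty":0,"tz":0.4,"twist":0},{"jaw":0.3,"tx":0,"ty":0,"tz":0.3,"twist":0},{"jaw":0.3,"tx":0,"ty":0,"tz":0.1,"twist":0},{"jaw":0.3,"tx":0,"ty":0,"tz":0,"twist":0}])

```text
t: 19.3
position: [0.5389, -0.0056, 0.015]
tcp_rot: [-0.007, 1.0, 0.0, -0.0]
wrist_force: [-0.1, 0.7, -7.2]
width: 0.0451
```

Request:
servo_tool(targets=[{"jaw":0.3,"tx":0,"ty":0,"tz":0,"twist":0},{"jaw":0.3,"tx":0,"ty":0,"tz":0,"twist":0},{"jaw":0.3,"tx":0,"ty":0,"tz":0.05,"twist":0},{"jaw":0.3,"tx":0,"ty":0,"tz":0,"twist":0},{"jaw":0.3,"tx":0,"ty":0,"tz":0,"twist":0}])

```text
t: 19.72
position: [0.539, -0.0056, 0.0148]
tcp_rot: [-0.006, 1.0, -0.0, 0.0]
wrist_force: [-0.1, -0.5, -6.3]
width: 0.0448
```

```bash
python3 go.py .5391 -.0056 .0150 .0131
```

```text
t19.72 pos [ 0.539  -0.0056  0.0148] yaw 0.0130 width 0.0448 F [-0.1 -0.5 -6.3]
remaining tool cm [-0.01 -0.   -0.02] twist -0.0001 tilt [ 0.0001 -0.    ]
```

Request:
servo_tool(targets=[{"jaw":0.3,"tx":0,"ty":0,"tz":0.05,"twist":0},{"jaw":0.3,"tx":0,"ty":0,"tz":0,"twist":0},{"jaw":0.3,"tx":0,"ty":0,"tz":0,"twist":0},{"jaw":0.8,"tx":0,"ty":0,"tz":0,"twist":0},{"jaw":0.8,"tx":0,"ty":0,"tz":0,"twist":0}])

```text
t: 20.13
position: [0.5395, -0.0056, 0.0146]
tcp_rot: [-0.006, 1.0, -0.0, 0.001]
wrist_force: [-0.1, -0.5, -0.4]
width: 0.0674
```

Request:
servo_tool(targets=[{"jaw":0.8,"tx":0,"ty":0,"tz":0,"twist":0},{"jaw":0.8,"tx":0,"ty":0,"tz":0,"twist":0},{"jaw":0.8,"tx":0,"ty":0,"tz":-1.0,"twist":0},{"jaw":0.8,"tx":0,"ty":0,"tz":-3.0,"twist":0},{"jaw":0.8,"tx":0,"ty":0,"tz":-4.0,"twist":0}])

```text
t: 20.55
position: [0.5376, -0.0055, 0.0936]
tcp_rot: [-0.006, 1.0, 0.0, -0.002]
wrist_force: [0.6, -0.6, -0.2]
width: 0.0683
```

```bash
python3 go.py .5435 .078 .1 .070
python3 - <<'E'
from ov import *
F=np.load("F.npy",allow_pickle=True).item(); p=F["square"]; print(p, tr(p,np.array([[0,-.034,0]])))
E
```

```text
t20.55 pos [ 0.5376 -0.0055  0.0936] yaw 0.0129 width 0.0683 F [ 0.6 -0.6 -0.2]
remaining tool cm [-0.7   8.34 -0.64] twist -0.0571 tilt [-0.0048  0.0004]
[0.54365811 0.10977028 0.07186856] [[0.54609953 0.07585805 0.01      ]]
```

Request:
servo_tool(targets=[{"jaw":0.6,"tx":0,"ty":1.5,"tz":-0.5,"twist":-0.015},{"jaw":0.6,"tx":-0.3,"ty":2.5,"tz":0,"twist":-0.02},{"jaw":0.6,"tx":-0.3,"ty":2.5,"tz":0,"twist":-0.02},{"jaw":0.6,"tx":-0.2,"ty":1.5,"tz":0,"twist":0},{"jaw":0.6,"tx":0,"ty":0,"tz":0.5,"twist":0}])

```text
t: 20.97
position: [0.5445, 0.0771, 0.0959]
tcp_rot: [-0.035, 0.999, 0.0, 0.001]
wrist_force: [-0.8, -0.0, -0.1]
width: 0.0517
```

Request:
servo_tool(targets=[{"jaw":0.6,"tx":0,"ty":0,"tz":0.5,"twist":0},{"jaw":0.6,"tx":0,"ty":0,"tz":2.0,"twist":0},{"jaw":0.6,"tx":0,"ty":0,"tz":1.5,"twist":0},{"jaw":0.6,"tx":0,"ty":0,"tz":0,"twist":0},{"jaw":0.6,"tx":0,"ty":0,"tz":0,"twist":0}])

```text
t: 21.38
position: [0.5436, 0.0739, 0.054]
tcp_rot: [-0.034, 0.999, -0.0, -0.001]
wrist_force: [-0.2, 0.1, 0.9]
width: 0.0507
```

```bash
python3 go.py .5454 .0766 .0125 .0708
```

```text
t21.38 pos [0.5436 0.0739 0.054 ] yaw 0.0670 width 0.0507 F [-0.2  0.1  0.9]
remaining tool cm [-0.21  0.26  4.15] twist -0.0038 tilt [-0.0015 -0.0002]
```

Request:
servo_tool(targets=[{"jaw":0.6,"tx":-0.15,"ty":0.26,"tz":0.8,"twist":-0.004},{"jaw":0.6,"tx":0,"ty":0,"tz":1.2,"twist":0},{"jaw":0.6,"tx":0,"ty":0,"tz":1.0,"twist":0},{"jaw":0.6,"tx":0,"ty":0,"tz":0.4,"twist":0},{"jaw":0.6,"tx":0,"ty":0,"tz":0,"twist":0}])

```text
t: 21.8
position: [0.5445, 0.0773, 0.0189]
tcp_rot: [-0.036, 0.999, -0.0, -0.001]
wrist_force: [-0.2, -0.3, -0.2]
width: 0.0515
```

Request:
servo_tool(targets=[{"jaw":0.6,"tx":0,"ty":0,"tz":0,"twist":0},{"jaw":0.6,"tx":0,"ty":0,"tz":0,"twist":0},{"jaw":0.6,"tx":0,"ty":0,"tz":0,"twist":0},{"jaw":0.6,"tx":0,"ty":0,"tz":0,"twist":0},{"jaw":0.6,"tx":0,"ty":0,"tz":0,"twist":0}])

```text
t: 22.22
position: [0.5454, 0.0774, 0.0206]
tcp_rot: [-0.036, 0.999, 0.0, 0.0]
wrist_force: [-0.5, -0.1, 0.7]
width: 0.0514
```

```bash
python3 go.py .5454 .0766 .0125 .0708
```

```text
t22.22 pos [0.5454 0.0774 0.0206] yaw 0.0720 width 0.0514 F [-0.5 -0.1  0.7]
remaining tool cm [ 0.   -0.08  0.81] twist 0.0012 tilt [0.0005 0.    ]
```

Request:
servo_tool(targets=[{"jaw":0.6,"tx":0,"ty":-0.08,"tz":0.5,"twist":0.001},{"jaw":0.6,"tx":0,"ty":0,"tz":0.3,"twist":0},{"jaw":0.6,"tx":0,"ty":0,"tz":0,"twist":0},{"jaw":0.4,"tx":0,"ty":0,"tz":0,"twist":0},{"jaw":0.3,"tx":0,"ty":0,"tz":0,"twist":0}], newtons=25)

```text
t: 22.63
position: [0.5453, 0.0765, 0.0122]
tcp_rot: [-0.036, 0.999, -0.0, -0.0]
wrist_force: [0.8, -3.1, 1.3]
width: 0.0281
```

Request:
servo_tool(targets=[{"jaw":0.2,"tx":0,"ty":0,"tz":0,"twist":0},{"jaw":0.1,"tx":0,"ty":0,"tz":0,"twist":0},{"jaw":0.1,"tx":0,"ty":0,"tz":0,"twist":0},{"jaw":0.1,"tx":0,"ty":0,"tz":0,"twist":0},{"jaw":0.1,"tx":0,"ty":0,"tz":0,"twist":0}], newtons=45)

```text
t: 23.05
position: [0.5454, 0.0766, 0.0125]
tcp_rot: [-0.035, 0.999, 0.0, 0.0]
wrist_force: [0.6, -0.6, 2.7]
width: 0.0271
```

```bash
python3 go.py .5454 .0766 .0125 .0708
```

```text
t23.05 pos [0.5454 0.0766 0.0125] yaw 0.0710 width 0.0271 F [ 0.6 -0.6  2.7]
remaining tool cm [ 0. -0. -0.] twist 0.0002 tilt [0.0004 0.    ]
```

Request:
servo_tool(targets=[{"jaw":0.1,"tx":0,"ty":0,"tz":-0.5,"twist":0},{"jaw":0.1,"tx":0,"ty":0,"tz":-2.0,"twist":0},{"jaw":0.1,"tx":0,"ty":0,"tz":-3.0,"twist":0},{"jaw":0.1,"tx":0,"ty":0,"tz":-3.0,"twist":0},{"jaw":0.1,"tx":0,"ty":0,"tz":-1.5,"twist":0}])

```text
t: 23.47
position: [0.546, 0.0767, 0.1157]
tcp_rot: [-0.036, 0.999, 0.0, 0.002]
wrist_force: [0.4, -0.8, -0.6]
width: 0.0267
```

```bash
python3 go.py .5121 -.2610 .0125 .0131
python3 - <<'E'
from h import *
for n in ("side",): cv2.imwrite(f"pics/{n}7.png",bot.snapshot(n)[:,:,::-1])
i=cv2.imread("pics/side7.png")[130:420,230:560]; cv2.imwrite("pics/side7c.png",cv2.resize(i,None,fx=2,fy=2))
E
```

```text
t23.47 pos [0.546  0.0767 0.1157] yaw 0.0711 width 0.0267 F [ 0.4 -0.8 -0.6]
remaining tool cm [  5.81 -33.44  10.31] twist 0.0580 tilt [0.0032 0.0002]
```

View pics/side7c.png

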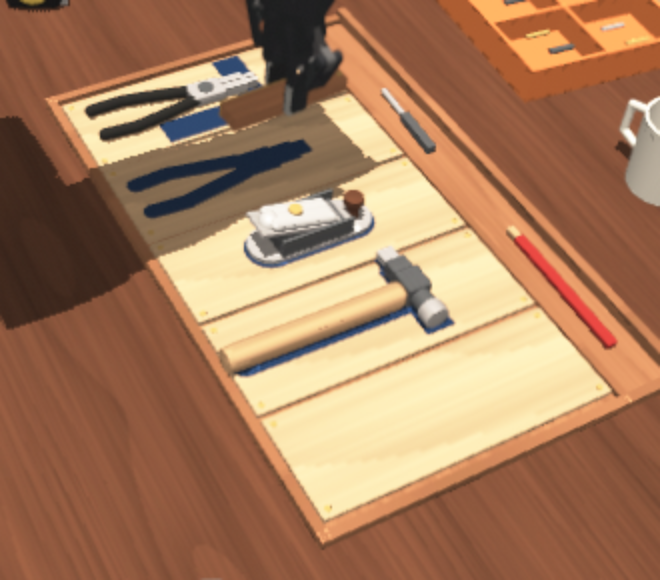

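Request:
servo_tool(targets=[{"jaw":0.1,"tx":0.2,"ty":-1.5,"tz":0,"twist":0.008},{"jaw":0.1,"tx":0.5,"ty":-3.0,"tz":0,"twist":0.01},{"jaw":0.1,"tx":0.5,"ty":-3.0,"tz":0,"twist":0.01},{"jaw":0.1,"tx":0.5,"ty":-3.0,"tz":0,"twist":0.01},{"jaw":0.1,"tx":0.5,"ty":-3.0,"tz":0,"twist":0.01}])

```text
t: 23.93
position: [0.5293, -0.0605, 0.1116]
tcp_rot: [-0.011, 1.0, 0.0, -0.001]
wrist_force: [0.0, 0.1, -0.9]
width: 0.0271
```

Request:
servo_tool(targets=[{"jaw":0.1,"tx":0.5,"ty":-3.0,"tz":0,"twist":0.01},{"jaw":0.1,"tx":0.5,"ty":-3.0,"tz":0,"twist":0},{"jaw":0.1,"tx":0.3,"ty":-3.0,"tz":0,"twist":0},{"jaw":0.1,"tx":0.3,"ty":-3.0,"tz":0,"twist":0},{"jaw":0.1,"tx":0.2,"ty":-3.0,"tz":0,"twist":0}])

```text
t: 24.35
position: [0.5135, -0.2108, 0.1115]
tcp_rot: [-0.006, 1.0, 0.0, -0.001]
wrist_force: [0.5, 1.1, -1.9]
width: 0.0271
```

Request:
servo_tool(targets=[{"jaw":0.1,"tx":0,"ty":-2.5,"tz":0,"twist":0},{"jaw":0.1,"tx":0,"ty":-1.5,"tz":0,"twist":0},{"jaw":0.1,"tx":0,"ty":0,"tz":1.0,"twist":0},{"jaw":0.1,"tx":0,"ty":0,"tz":1.0,"twist":0},{"jaw":0.1,"tx":0,"ty":0,"tz":0,"twist":0}])

```text
t: 24.77
position: [0.5138, -0.2479, 0.0893]
tcp_rot: [-0.007, 1.0, 0.001, -0.002]
wrist_force: [-1.1, 0.2, -2.4]
width: 0.0269
```

```bash
python3 go.py .5121 -.2610 .0125 .0131
```

```text
t24.77 pos [ 0.5138 -0.2479  0.0893] yaw 0.0136 width 0.0269 F [-1.1  0.2 -2.4]
remaining tool cm [ 0.16 -1.32  7.67] twist 0.0005 tilt [-0.004   0.0024]
```

Request:
servo_tool(targets=[{"jaw":0.1,"tx":0.1,"ty":-1.0,"tz":0.5,"twist":0},{"jaw":0.1,"tx":0.1,"ty":-0.2,"tz":1.5,"twist":0},{"jaw":0.1,"tx":0,"ty":0,"tz":2.0,"twist":0},{"jaw":0.1,"tx":0,"ty":0,"tz":1.5,"twist":0},{"jaw":0.1,"tx":0,"ty":0,"tz":0.5,"twist":0}])

```text
t: 25.18
position: [0.5122, -0.2608, 0.03]
tcp_rot: [-0.007, 1.0, 0.001, -0.001]
wrist_force: [-0.1, -0.4, -1.3]
width: 0.0272
```

Request:
servo_tool(targets=[{"jaw":0.1,"tx":0,"ty":0,"tz":0.3,"twist":0},{"jaw":0.1,"tx":0,"ty":0,"tz":0.2,"twist":0},{"jaw":0.1,"tx":0,"ty":0,"tz":0,"twist":0},{"jaw":0.1,"tx":0,"ty":0,"tz":0,"twist":0},{"jaw":0.1,"tx":0,"ty":0,"tz":0,"twist":0}])

```text
t: 25.6
position: [0.5134, -0.2618, 0.0281]
tcp_rot: [-0.007, 1.0, -0.0, 0.001]
wrist_force: [-0.2, 0.1, -2.2]
width: 0.0272
```

```bash
python3 go.py .5121 -.2610 .0125 .0131
```

```text
t25.60 pos [ 0.5134 -0.2618  0.0281] yaw 0.0132 width 0.0272 F [-0.2  0.1 -2.2]
remaining tool cm [0.13 0.08 1.56] twist 0.0001 tilt [ 0.0011 -0.0006]
```

Request:
servo_tool(targets=[{"jaw":0.1,"tx":0,"ty":0,"tz":0.6,"twist":0},{"jaw":0.1,"tx":0,"ty":0,"tz":0.5,"twist":0},{"jaw":0.1,"tx":0,"ty":0,"tz":0.3,"twist":0},{"jaw":0.1,"tx":0,"ty":0,"tz":0.1,"twist":0},{"jaw":0.1,"tx":0,"ty":0,"tz":0,"twist":0}])

```text
t: 26.02
position: [0.5129, -0.2615, 0.0125]
tcp_rot: [-0.006, 1.0, 0.0, -0.0]
wrist_force: [-4.4, 2.1, 7.6]
width: 0.0268
```

```bash
python3 go.py .5121 -.2610 .0125 .0131
```

```text
t26.02 pos [ 0.5129 -0.2615  0.0125] yaw 0.0130 width 0.0268 F [-4.4  2.1  7.6]
remaining tool cm [ 0.08  0.06 -0.  ] twist -0.0001 tilt [-0.0006  0.0003]
```

Resting on the leaf. Release, lift.

Request:
servo_tool(targets=[{"jaw":0.58,"tx":0,"ty":0,"tz":0,"twist":0},{"jaw":0.58,"tx":0,"ty":0,"tz":0,"twist":0},{"jaw":0.58,"tx":0,"ty":0,"tz":0,"twist":0},{"jaw":0.58,"tx":0,"ty":0,"tz":0,"twist":0},{"jaw":0.58,"tx":0,"ty":0,"tz":0,"twist":0}])

```text
t: 26.43
position: [0.5131, -0.2616, 0.0122]
tcp_rot: [-0.006, 1.0, 0.0, 0.0]
wrist_force: [-1.0, -0.2, 0.1]
width: 0.0499
```

```bash
python3 go.py .536 .2243 .0125 -.012
```

```text
t26.43 pos [ 0.5131 -0.2616  0.0122] yaw 0.0130 width 0.0499 F [-1.  -0.2  0.1]
remaining tool cm [-2.920e+00  4.856e+01 -3.000e-02] twist 0.0250 tilt [0. 0.]
```

Request:
servo_tool(targets=[{"jaw":0.58,"tx":0,"ty":0,"tz":-1.0,"twist":0},{"jaw":0.58,"tx":0,"ty":0,"tz":-2.5,"twist":0},{"jaw":0.58,"tx":0,"ty":0,"tz":-3.0,"twist":0},{"jaw":0.58,"tx":0,"ty":0,"tz":-3.0,"twist":0},{"jaw":0.58,"tx":0,"ty":1.5,"tz":-1.5,"twist":0}])

```text
t: 26.85
position: [0.5137, -0.2485, 0.1268]
tcp_rot: [-0.006, 1.0, -0.001, 0.002]
wrist_force: [0.1, -0.5, 1.0]
width: 0.0494
```

Request:
servo_tool(targets=[{"jaw":0.58,"tx":-0.3,"ty":3.5,"tz":0,"twist":0},{"jaw":0.58,"tx":-0.3,"ty":3.5,"tz":0,"twist":0},{"jaw":0.58,"tx":-0.3,"ty":3.5,"tz":0,"twist":0},{"jaw":0.58,"tx":-0.3,"ty":3.5,"tz":0,"twist":0},{"jaw":0.58,"tx":-0.3,"ty":3.5,"tz":0,"twist":0}])

```text
t: 27.27
position: [0.5255, -0.0698, 0.1232]
tcp_rot: [-0.006, 1.0, -0.0, 0.0]
wrist_force: [0.8, -0.2, -0.1]
width: 0.0494
```

Request:
servo_tool(targets=[{"jaw":0.58,"tx":-0.3,"ty":3.5,"tz":0,"twist":0.005},{"jaw":0.58,"tx":-0.3,"ty":3.5,"tz":0,"twist":0.005},{"jaw":0.58,"tx":-0.3,"ty":3.5,"tz":0,"twist":0.005},{"jaw":0.58,"tx":-0.3,"ty":3.5,"tz":0,"twist":0.005},{"jaw":0.58,"tx":-0.3,"ty":3.5,"tz":0,"twist":0.005}])

```text
t: 27.68
position: [0.5399, 0.1054, 0.1232]
tcp_rot: [0.006, 1.0, 0.0, 0.0]
wrist_force: [0.1, 0.1, -0.2]
width: 0.0497
```

```bash
python3 go.py .536 .2243 .0125 -.012;  python3 - <<'E'
from h import *
for n in ("side","top"): cv2.imwrite(f"pics/{n}8.png",bot.snapshot(n)[:,:,::-1])
i=cv2.imread("pics/top8.png")[105:275,210:465]; cv2.imwrite("pics/top8c.png",cv2.resize(i,None,fx=3,fy=3))
E
```

```text
t27.68 pos [0.5399 0.1054 0.1232] yaw -0.0122 width 0.0497 F [ 0.1  0.1 -0.2]
remaining tool cm [ 0.55 11.88 11.07] twist -0.0002 tilt [0.0008 0.0001]
```

View pics/top8c.png

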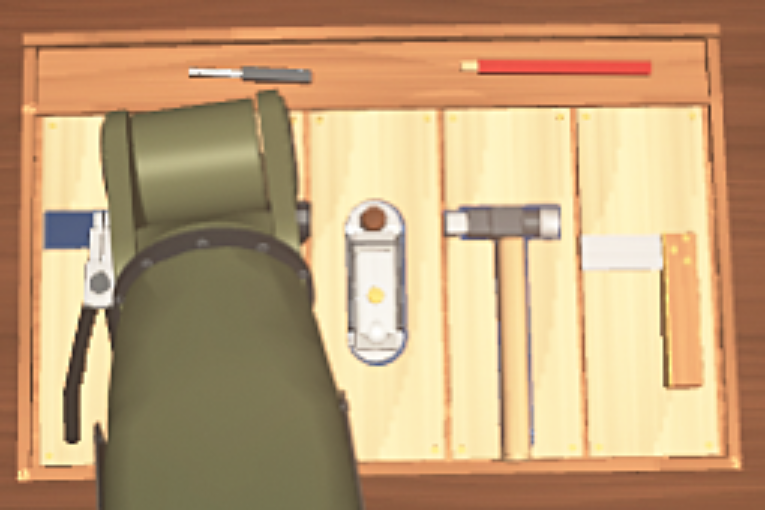

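Run:
```python
from fit2 import *
i=cv2.imread("pics/top8.png"); overlay("top",i,[],(318,160,458,262),5.6,"pics/z8.png")
for k,l in(("plane",0),("hammer",-1)):
  for n in("top","side"):
    g=leafpose(l); p,v=fit(n,cv2.imread(f"pics/{n}8.png"),k,g,span=.005,aspan=.03); print(k,n,(rel(p,g)*[1000,1000,57.3]).round(1),round(v,1))
```

```text
plane top [-5.   1.3  0.6] -23.6
plane side [ 1.1  2.3 -0.1] -20.3
hammer top [ 1.4 -2.5 -0.4] -24.2
hammer side [ 0.2  5.  -0.6] -19.8
```

View pics/z8.png

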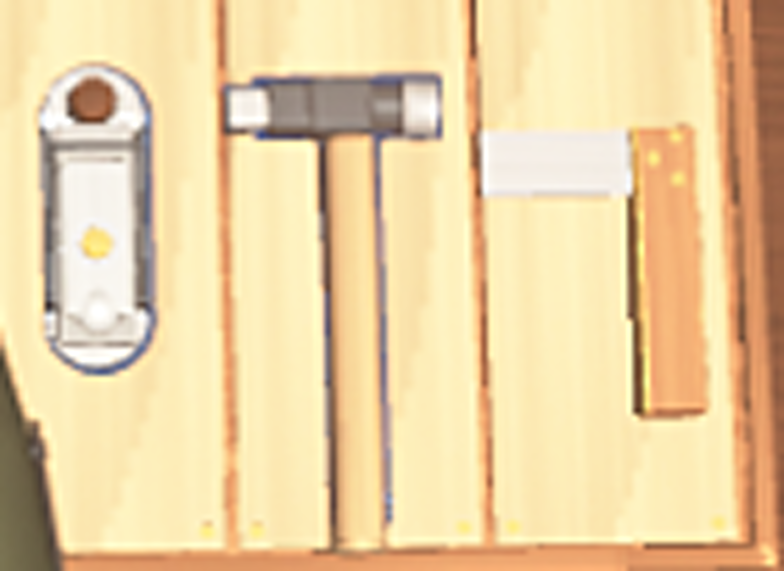

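Run:
```python
from ov import *; from fit2 import DT
g=np.array([.536,.2243,-.012]); mm=M["pliers"][:1]+[rect(-135,62,-29,29,7)]
for n,b in(("side",(262,150,372,212)),("top",(218,165,278,262))):
    overlay(n,cv2.imread(f"pics/{n}0.png"),[(mm,g+np.r_[DT[n],0],.01)],b,7 if n=="side" else 6,f"pics/pl_{n}.png")
```

```text
(no output)
```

View pics/pl_side.png

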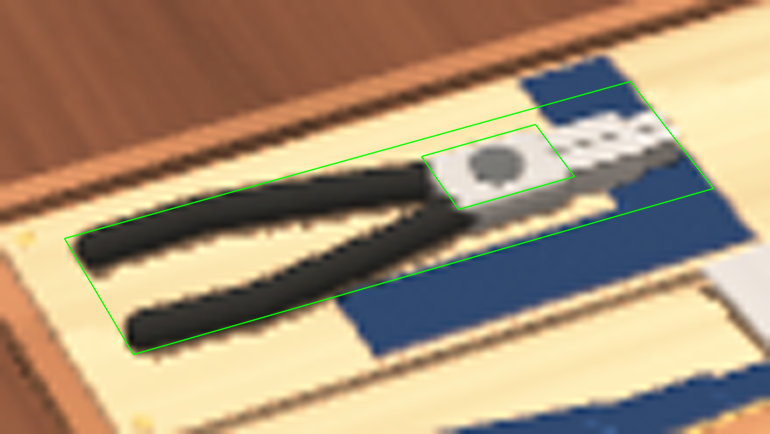

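View pics/pl_top.png

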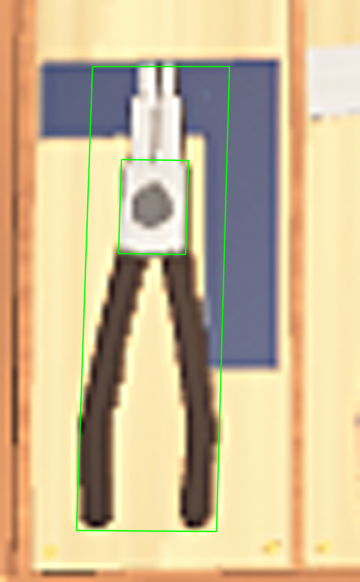

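Request:
servo_tool(targets=[{"jaw":0.58,"tx":0.1,"ty":3.0,"tz":0,"twist":0},{"jaw":0.58,"tx":0.1,"ty":3.0,"tz":0,"twist":0},{"jaw":0.58,"tx":0.1,"ty":3.0,"tz":0,"twist":0},{"jaw":0.58,"tx":0.1,"ty":2.0,"tz":0.5,"twist":0},{"jaw":0.58,"tx":0,"ty":0.8,"tz":1.5,"twist":0}])

```text
t: 28.2
position: [0.5382, 0.2241, 0.1046]
tcp_rot: [0.005, 1.0, 0.001, 0.002]
wrist_force: [1.0, 0.4, -0.6]
width: 0.0495
```

Request:
servo_tool(targets=[{"jaw":0.58,"tx":0,"ty":0,"tz":2.5,"twist":0},{"jaw":0.58,"tx":0,"ty":0,"tz":2.0,"twist":0},{"jaw":0.58,"tx":0,"ty":0,"tz":1.0,"twist":0},{"jaw":0.58,"tx":0,"ty":0,"tz":0,"twist":0},{"jaw":0.58,"tx":0,"ty":0,"tz":0,"twist":0}])

```text
t: 28.62
position: [0.5378, 0.2214, 0.048]
tcp_rot: [0.006, 1.0, 0.0, 0.0]
wrist_force: [0.5, 0.6, 0.5]
width: 0.0495
```

Request:
servo_tool(targets=[{"jaw":0.58,"tx":0,"ty":0,"tz":0,"twist":0},{"jaw":0.58,"tx":0,"ty":0,"tz":0,"twist":0},{"jaw":0.58,"tx":0,"ty":0,"tz":0,"twist":0},{"jaw":0.58,"tx":0,"ty":0,"tz":0,"twist":0},{"jaw":0.58,"tx":0,"ty":0,"tz":0,"twist":0}])

```text
t: 29.03
position: [0.5376, 0.2217, 0.0477]
tcp_rot: [0.006, 1.0, 0.0, 0.0]
wrist_force: [0.0, 0.6, -0.0]
width: 0.0497
```

```bash
python3 go.py .537 .2243 .0120 -.012
```

```text
t29.03 pos [0.5376 0.2217 0.0477] yaw -0.0120 width 0.0497 F [ 0.   0.6 -0. ]
remaining tool cm [0.07 0.26 3.57] twist 0.0000 tilt [0.0006 0.0002]
```

Request:
servo_tool(targets=[{"jaw":0.58,"tx":0.07,"ty":0.26,"tz":0.8,"twist":0},{"jaw":0.58,"tx":0,"ty":0,"tz":1.2,"twist":0},{"jaw":0.58,"tx":0,"ty":0,"tz":0.8,"twist":0},{"jaw":0.58,"tx":0,"ty":0,"tz":0.3,"twist":0},{"jaw":0.58,"tx":0,"ty":0,"tz":0.1,"twist":0}])

```text
t: 29.45
position: [0.5362, 0.2241, 0.0139]
tcp_rot: [0.006, 1.0, -0.0, -0.001]
wrist_force: [-0.7, -0.7, -0.0]
width: 0.0495
```

Request:
servo_tool(targets=[{"jaw":0.58,"tx":0,"ty":0,"tz":0.1,"twist":0},{"jaw":0.58,"tx":0,"ty":0,"tz":0,"twist":0},{"jaw":0.58,"tx":0,"ty":0,"tz":0,"twist":0},{"jaw":0.58,"tx":0,"ty":0,"tz":0,"twist":0},{"jaw":0.58,"tx":0,"ty":0,"tz":0,"twist":0}])

```text
t: 29.87
position: [0.5369, 0.2243, 0.0146]
tcp_rot: [0.006, 1.0, 0.0, 0.0]
wrist_force: [-0.0, -0.4, 0.1]
width: 0.0498
```

```bash
python3 go.py .537 .2243 .0120 -.012
```

```text
t29.87 pos [0.5369 0.2243 0.0146] yaw -0.0120 width 0.0498 F [-0.  -0.4  0.1]
remaining tool cm [-0.01 -0.    0.26] twist 0.0000 tilt [0.0004 0.0001]
```

Request:
servo_tool(targets=[{"jaw":0.58,"tx":0,"ty":0,"tz":0.26,"twist":0},{"jaw":0.58,"tx":0,"ty":0,"tz":0,"twist":0},{"jaw":0.4,"tx":0,"ty":0,"tz":0,"twist":0},{"jaw":0.3,"tx":0,"ty":0,"tz":0,"twist":0},{"jaw":0.2,"tx":0,"ty":0,"tz":0,"twist":0}], newtons=30)

```text
t: 30.28
position: [0.5369, 0.2243, 0.0118]
tcp_rot: [0.006, 1.0, 0.0, 0.0]
wrist_force: [-0.0, 0.0, 0.2]
width: 0.0272
```

Request:
servo_tool(targets=[{"jaw":0.1,"tx":0,"ty":0,"tz":0,"twist":0},{"jaw":0.1,"tx":0,"ty":0,"tz":0,"twist":0},{"jaw":0.1,"tx":0,"ty":0,"tz":0,"twist":0},{"jaw":0.1,"tx":0,"ty":0,"tz":0,"twist":0},{"jaw":0.1,"tx":0,"ty":0,"tz":0,"twist":0}], newtons=60)

```text
t: 30.7
position: [0.537, 0.2243, 0.012]
tcp_rot: [0.006, 1.0, 0.0, 0.0]
wrist_force: [0.5, -0.8, 4.5]
width: 0.0265
```

```bash
python3 go.py .537 .2243 .0120 -.012
```

```text
t30.70 pos [0.537  0.2243 0.012 ] yaw -0.0120 width 0.0265 F [ 0.5 -0.8  4.5]
remaining tool cm [-0. -0. -0.] twist -0.0000 tilt [0.0005 0.0002]
```

Request:
servo_tool(targets=[{"jaw":0.1,"tx":0,"ty":0,"tz":-0.5,"twist":0},{"jaw":0.1,"tx":0,"ty":0,"tz":-1.0,"twist":0},{"jaw":0.1,"tx":0,"ty":0,"tz":-1.5,"twist":0},{"jaw":0.1,"tx":0,"ty":0,"tz":-1.0,"twist":0},{"jaw":0.1,"tx":0,"ty":0,"tz":0,"twist":0}])

```text
t: 31.12
position: [0.5378, 0.2246, 0.0542]
tcp_rot: [0.006, 1.0, 0.001, 0.002]
wrist_force: [0.0, 0.2, -1.7]
width: 0.0266
```

Request:
servo_tool(targets=[{"jaw":0.1,"tx":0,"ty":-1.5,"tz":0,"twist":-0.005},{"jaw":0.1,"tx":0,"ty":-2.5,"tz":0,"twist":-0.01},{"jaw":0.1,"tx":0,"ty":-2.5,"tz":0,"twist":-0.01},{"jaw":0.1,"tx":0,"ty":-2.5,"tz":0,"twist":0},{"jaw":0.1,"tx":0,"ty":-1.7,"tz":0,"twist":0}])

```text
t: 31.53
position: [0.5367, 0.1154, 0.0513]
tcp_rot: [-0.006, 1.0, -0.0, -0.0]
wrist_force: [0.1, 0.1, -2.2]
width: 0.0262
```

Request:
servo_tool(targets=[{"jaw":0.1,"tx":0,"ty":-0.9,"tz":0,"twist":0},{"jaw":0.1,"tx":0,"ty":0,"tz":0,"twist":0},{"jaw":0.1,"tx":0,"ty":0,"tz":0,"twist":0},{"jaw":0.1,"tx":0,"ty":0,"tz":0,"twist":0},{"jaw":0.1,"tx":0,"ty":0,"tz":0,"twist":0}])

```text
t: 31.95
position: [0.5371, 0.1093, 0.0516]
tcp_rot: [-0.007, 1.0, 0.0, -0.0]
wrist_force: [0.7, 0.4, -2.3]
width: 0.0262
```

```bash
python3 go.py .5372 .1084 .0122 .0131;  python3 - <<'E'
from ov import *
cv2.imwrite(f"pics/side9.png",bot.snapshot("side")[:,:,::-1])
overlay("side",cv2.imread("pics/side9.png"),[],(250,130,420,270),4,"pics/side9c.png")
E
```

```text
t31.95 pos [0.5371 0.1093 0.0516] yaw 0.0141 width 0.0262 F [ 0.7  0.4 -2.3]
remaining tool cm [-0.01 -0.09  3.94] twist 0.0010 tilt [-0.0001  0.0001]
```

View pics/side9c.png

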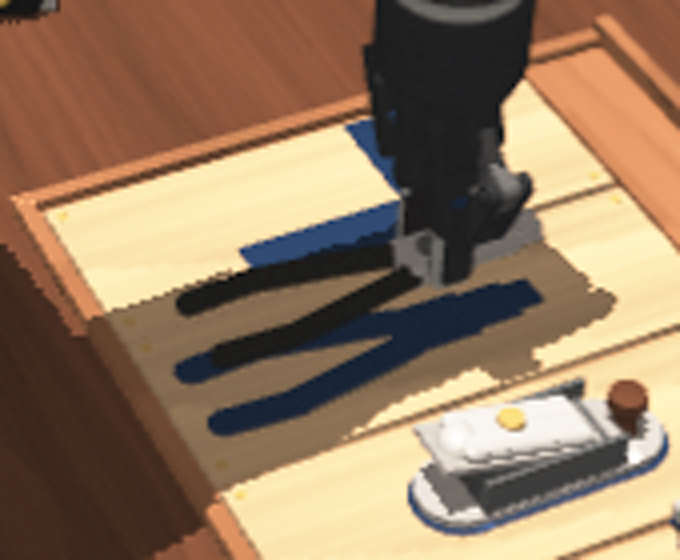

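Run:
```python
from ov import *; from fit2 import DT
g=np.array([.5371,.1093,.0141])+np.r_[DT["side"],0]
overlay("side",cv2.imread("pics/side9.png"),[([rect(-135,62,-29,29,7)],g,.0494),([rect(-135,62,-29,29,0),rect(-20,20,-14,14,0)],leafpose(1)+np.r_[DT["side"],0],.010)],(280,170,400,250),6.6,"pics/side9d.png")
```

```text
(no output)
```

View pics/side9d.png

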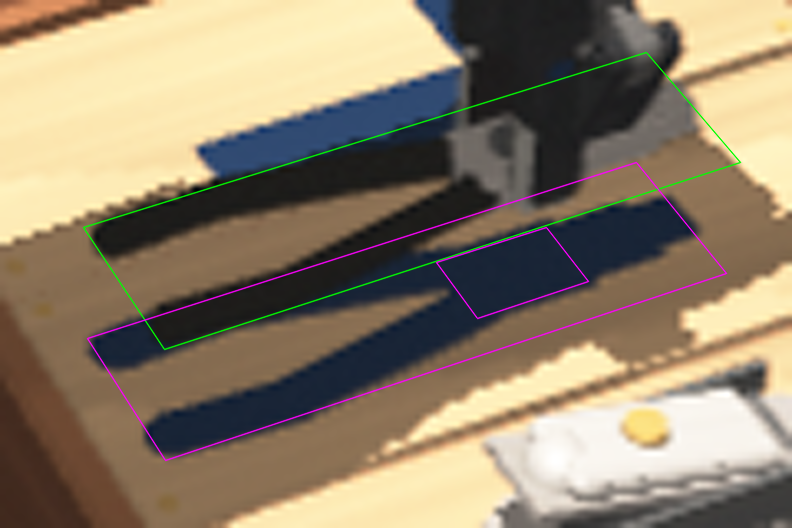

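Request:
servo_tool(targets=[{"jaw":0.1,"tx":0.05,"ty":-0.09,"tz":0.8,"twist":0.001},{"jaw":0.1,"tx":0,"ty":0,"tz":1.0,"twist":0},{"jaw":0.1,"tx":0,"ty":0,"tz":0.7,"twist":0},{"jaw":0.1,"tx":0,"ty":0,"tz":0.3,"twist":0},{"jaw":0.1,"tx":0,"ty":0,"tz":0,"twist":0}])

```text
t: 32.42
position: [0.5361, 0.1073, 0.0224]
tcp_rot: [-0.006, 1.0, -0.0, -0.001]
wrist_force: [0.1, -0.4, -2.2]
width: 0.0265
```

Request:
servo_tool(targets=[{"jaw":0.1,"tx":0,"ty":0,"tz":0.2,"twist":0},{"jaw":0.1,"tx":0,"ty":0,"tz":0,"twist":0},{"jaw":0.1,"tx":0,"ty":0,"tz":0,"twist":0},{"jaw":0.1,"tx":0,"ty":0,"tz":0,"twist":0},{"jaw":0.1,"tx":0,"ty":0,"tz":0,"twist":0}])

```text
t: 32.83
position: [0.5368, 0.1074, 0.0219]
tcp_rot: [-0.006, 1.0, 0.0, 0.0]
wrist_force: [0.3, 0.3, -1.6]
width: 0.0258
```

```bash
python3 go.py .5365 .1084 .0121 .0131
```

```text
t32.83 pos [0.5368 0.1074 0.0219] yaw 0.0120 width 0.0258 F [ 0.3  0.3 -1.6]
remaining tool cm [0.03 0.1  0.98] twist -0.0011 tilt [0.0004 0.0001]
```

Request:
servo_tool(targets=[{"jaw":0.1,"tx":0.03,"ty":0.1,"tz":0.4,"twist":-0.001},{"jaw":0.1,"tx":0,"ty":0,"tz":0.3,"twist":0},{"jaw":0.1,"tx":0,"ty":0,"tz":0.2,"twist":0},{"jaw":0.1,"tx":0,"ty":0,"tz":0,"twist":0},{"jaw":0.1,"tx":0,"ty":0,"tz":0,"twist":0}])

```text
t: 33.25
position: [0.5363, 0.1083, 0.0125]
tcp_rot: [-0.006, 1.0, -0.0, -0.0]
wrist_force: [-0.3, 0.1, -2.7]
width: 0.0266
```

```bash
python3 go.py .5365 .1084 .0121 .0131
```

```text
t33.25 pos [0.5363 0.1083 0.0125] yaw 0.0130 width 0.0266 F [-0.3  0.1 -2.7]
remaining tool cm [-0.02  0.01  0.04] twist -0.0001 tilt [-0.0004 -0.0001]
```

Request:
servo_tool(targets=[{"jaw":0.1,"tx":0,"ty":0,"tz":0.08,"twist":0},{"jaw":0.1,"tx":0,"ty":0,"tz":0,"twist":0},{"jaw":0.1,"tx":0,"ty":0,"tz":0,"twist":0},{"jaw":0.1,"tx":0,"ty":0,"tz":0,"twist":0},{"jaw":0.58,"tx":0,"ty":0,"tz":0,"twist":0}])

```text
t: 33.67
position: [0.5365, 0.1084, 0.012]
tcp_rot: [-0.006, 1.0, 0.0, 0.0]
wrist_force: [-0.4, -0.0, -0.9]
width: 0.037
```

```bash
python3 go.py .5365 .1084 .0121 .0131
```

```text
t33.67 pos [0.5365 0.1084 0.012 ] yaw 0.0130 width 0.0370 F [-0.4 -0.  -0.9]
remaining tool cm [-0.    0.   -0.01] twist -0.0001 tilt [0.0002 0.    ]
```

Request:
servo_tool(targets=[{"jaw":0.58,"tx":0,"ty":0,"tz":0,"twist":0},{"jaw":0.58,"tx":0,"ty":0,"tz":0,"twist":0},{"jaw":0.58,"tx":0,"ty":0,"tz":0,"twist":0},{"jaw":0.58,"tx":0,"ty":0,"tz":-0.5,"twist":0},{"jaw":0.58,"tx":0,"ty":0,"tz":-2.0,"twist":0}])

```text
t: 34.08
position: [0.5349, 0.1081, 0.035]
tcp_rot: [-0.006, 1.0, -0.0, -0.002]
wrist_force: [-0.5, -0.8, -0.6]
width: 0.0496
```

Request:
servo_tool(targets=[{"jaw":0.58,"tx":0,"ty":0,"tz":-3.0,"twist":0},{"jaw":0.58,"tx":0,"ty":0,"tz":-3.0,"twist":0},{"jaw":0.58,"tx":0.1,"ty":-1.5,"tz":-2.0,"twist":0},{"jaw":0.58,"tx":0.2,"ty":-3.0,"tz":0,"twist":0},{"jaw":0.58,"tx":0.2,"ty":-3.5,"tz":0,"twist":0}])

```text
t: 34.5
position: [0.5328, 0.0284, 0.1188]
tcp_rot: [-0.008, 1.0, 0.0, 0.002]
wrist_force: [0.8, -0.7, -0.1]
width: 0.0496
```

Request:
servo_tool(targets=[{"jaw":0.58,"tx":0.2,"ty":-3.5,"tz":0,"twist":0},{"jaw":0.58,"tx":0.2,"ty":-3.5,"tz":0,"twist":0},{"jaw":0.58,"tx":0.2,"ty":-3.5,"tz":0,"twist":0},{"jaw":0.58,"tx":0.2,"ty":-3.5,"tz":0,"twist":0},{"jaw":0.58,"tx":0.2,"ty":-3.5,"tz":0,"twist":0}])

```text
t: 34.92
position: [0.5244, -0.1485, 0.1174]
tcp_rot: [-0.007, 1.0, -0.0, 0.0]
wrist_force: [0.8, -0.2, -0.5]
width: 0.0496
```

```bash
python3 go.py .5131 -.2616 .0124 .0130;  python3 - <<'E'
from ov import *
for n in("side","top"): cv2.imwrite(f"pics/{n}10.png",bot.snapshot(n)[:,:,::-1])
overlay("top",cv2.imread("pics/top10.png"),[],(218,130,350,265),4.4,"pics/top10c.png")
overlay("side",cv2.imread("pics/side10.png"),[],(250,130,450,280),4,"pics/side10c.png")
E
```

```text
t34.92 pos [ 0.5244 -0.1485  0.1174] yaw 0.0130 width 0.0496 F [ 0.8 -0.2 -0.5]
remaining tool cm [  1.28 -11.29  10.51] twist 0.0000 tilt [ 0.0005 -0.0002]
```

View pics/top10c.png

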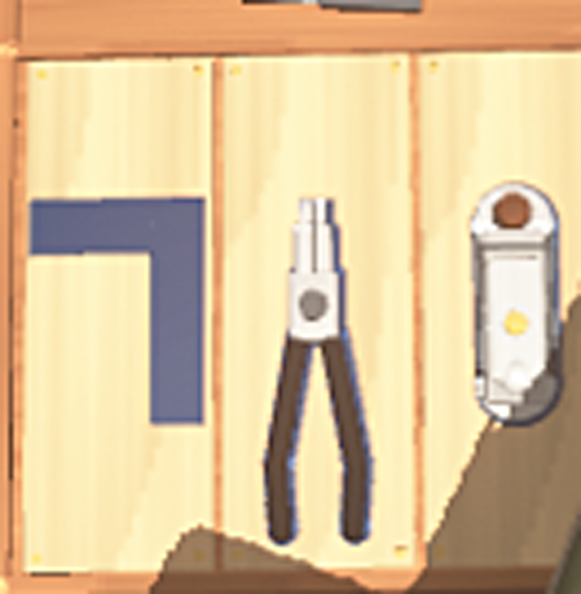

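View pics/side10c.png

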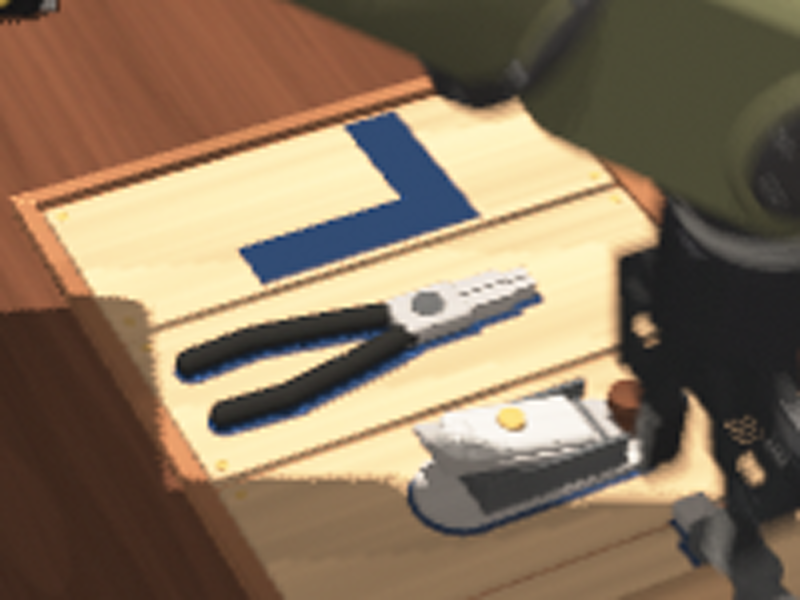

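Run:
```python
from ov import *; from fit2 import DT
m=[rect(-65,65,-48,-20,0),rect(35,65,-20,48,0)]
for n,b,f in(("side",(300,150,380,205),9),("top",(218,170,270,232),9)):
    overlay(n,cv2.imread(f"pics/{n}10.png"),[(m,leafpose(2)+np.r_[DT[n],0],.01)],b,f,f"pics/sq_{n}.png")
```

```text
(no output)
```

View pics/sq_side.png

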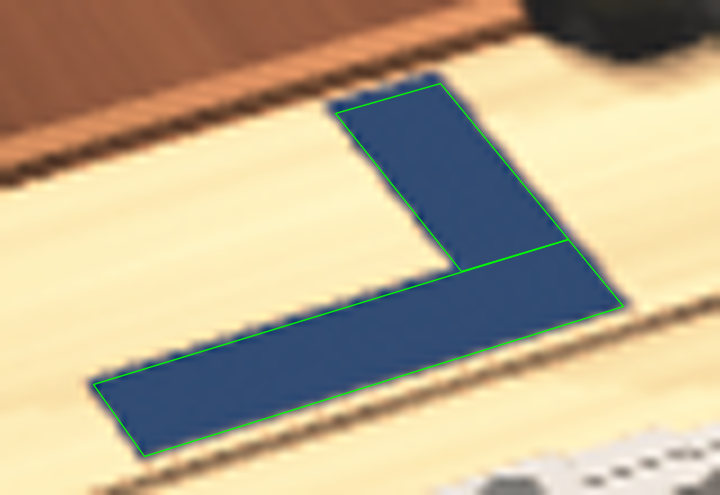

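View pics/sq_top.png

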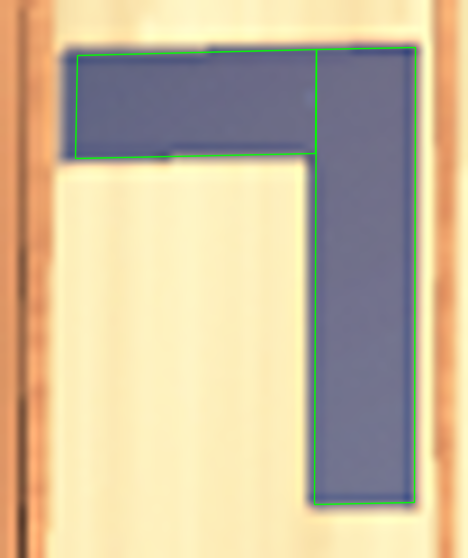

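Request:
servo_tool(targets=[{"jaw":0.58,"tx":0.3,"ty":-3.0,"tz":0,"twist":0},{"jaw":0.58,"tx":0.3,"ty":-3.0,"tz":0,"twist":0},{"jaw":0.58,"tx":0.3,"ty":-2.5,"tz":0,"twist":0},{"jaw":0.58,"tx":0.3,"ty":-1.7,"tz":0,"twist":0},{"jaw":0.58,"tx":0.1,"ty":-0.9,"tz":1.0,"twist":0}])

```text
t: 35.43
position: [0.5136, -0.2598, 0.1085]
tcp_rot: [-0.006, 1.0, -0.001, 0.001]
wrist_force: [1.5, -0.6, -0.0]
width: 0.05
```

Request:
servo_tool(targets=[{"jaw":0.58,"tx":0,"ty":0,"tz":2.5,"twist":0},{"jaw":0.58,"tx":0,"ty":0,"tz":2.0,"twist":0},{"jaw":0.58,"tx":0,"ty":0,"tz":1.0,"twist":0},{"jaw":0.58,"tx":0,"ty":0,"tz":0,"twist":0},{"jaw":0.58,"tx":0,"ty":0,"tz":0,"twist":0}])

```text
t: 35.85
position: [0.5134, -0.2574, 0.052]
tcp_rot: [-0.007, 1.0, 0.0, -0.0]
wrist_force: [0.5, 0.2, 0.6]
width: 0.0494
```

Request:
servo_tool(targets=[{"jaw":0.58,"tx":0,"ty":0,"tz":0,"twist":0},{"jaw":0.58,"tx":0,"ty":0,"tz":0,"twist":0},{"jaw":0.58,"tx":0,"ty":0,"tz":0,"twist":0},{"jaw":0.58,"tx":0,"ty":0,"tz":0,"twist":0},{"jaw":0.58,"tx":0,"ty":0,"tz":0,"twist":0}])

```text
t: 36.27
position: [0.5133, -0.258, 0.0523]
tcp_rot: [-0.007, 1.0, -0.0, 0.0]
wrist_force: [0.1, 0.8, 0.6]
width: 0.0491
```

```bash
python3 go.py .5131 -.2616 .0124 .0130
```

```text
t36.27 pos [ 0.5133 -0.258   0.0523] yaw 0.0130 width 0.0491 F [0.1 0.8 0.6]
remaining tool cm [ 0.02 -0.36  3.99] twist 0.0000 tilt [ 0.0005 -0.0004]
```

Run:
```python
from fit2 import *
g=np.array([.5127,-.2276,.013])
for n in("side","top"):
    p,v=fit(n,cv2.imread(f"pics/{n}8.png"),"square",g,span=.005,aspan=.03); print(n,(rel(p,g)*[1000,1000,57.3]).round(1),round(v,1))
    p,v=fit(n,cv2.imread(f"pics/{n}10.png"),"square",g,span=.005,aspan=.03); print(n,(rel(p,g)*[1000,1000,57.3]).round(1),round(v,1))
```

```text
side [-0.3  1.   0.7] -21.4
side [-0.2  1.5  0.1] -20.5
top [-0.8  1.9 -0.6] -21.1
top [-3.6  1.3 -1. ] -13.2
```

Request:
servo_tool(targets=[{"jaw":0.58,"tx":0.02,"ty":-0.36,"tz":0.8,"twist":0},{"jaw":0.58,"tx":0,"ty":0,"tz":1.2,"twist":0},{"jaw":0.58,"tx":0,"ty":0,"tz":1.0,"twist":0},{"jaw":0.58,"tx":0,"ty":0,"tz":0.4,"twist":0},{"jaw":0.58,"tx":0,"ty":0,"tz":0.1,"twist":0}])

```text
t: 36.68
position: [0.5123, -0.2612, 0.0151]
tcp_rot: [-0.006, 1.0, 0.001, -0.001]
wrist_force: [-0.3, -0.5, -0.7]
width: 0.0493
```

Request:
servo_tool(targets=[{"jaw":0.58,"tx":0,"ty":0,"tz":0,"twist":0},{"jaw":0.58,"tx":0,"ty":0,"tz":0,"twist":0},{"jaw":0.58,"tx":0,"ty":0,"tz":0,"twist":0},{"jaw":0.58,"tx":0,"ty":0,"tz":0,"twist":0},{"jaw":0.58,"tx":0,"ty":0,"tz":0,"twist":0}])

```text
t: 37.1
position: [0.5131, -0.2616, 0.0172]
tcp_rot: [-0.006, 1.0, -0.0, 0.0]
wrist_force: [-0.8, 0.0, -1.1]
width: 0.0495
```

```bash
python3 go.py .5131 -.2616 .0124 .0130
```

```text
t37.10 pos [ 0.5131 -0.2616  0.0172] yaw 0.0130 width 0.0495 F [-0.8  0.  -1.1]
remaining tool cm [0.   0.   0.48] twist -0.0000 tilt [ 0.0005 -0.0003]
```

Request:
servo_tool(targets=[{"jaw":0.58,"tx":0,"ty":0,"tz":0.3,"twist":0},{"jaw":0.58,"tx":0,"ty":0,"tz":0.18,"twist":0},{"jaw":0.58,"tx":0,"ty":0,"tz":0,"twist":0},{"jaw":0.4,"tx":0,"ty":0,"tz":0,"twist":0},{"jaw":0.3,"tx":0,"ty":0,"tz":0,"twist":0}], newtons=25)

```text
t: 37.52
position: [0.513, -0.2616, 0.0122]
tcp_rot: [-0.006, 1.0, -0.0, 0.0]
wrist_force: [-4.4, 2.1, 7.2]
width: 0.0276
```

Request:
servo_tool(targets=[{"jaw":0.2,"tx":0,"ty":0,"tz":0,"twist":0},{"jaw":0.1,"tx":0,"ty":0,"tz":0,"twist":0},{"jaw":0.1,"tx":0,"ty":0,"tz":0,"twist":0},{"jaw":0.1,"tx":0,"ty":0,"tz":0,"twist":0},{"jaw":0.1,"tx":0,"ty":0,"tz":0,"twist":0}], newtons=45)

```text
t: 37.93
position: [0.5131, -0.2616, 0.0122]
tcp_rot: [-0.006, 1.0, -0.0, 0.0]
wrist_force: [0.6, -0.4, 2.5]
width: 0.0267
```

```bash
python3 go.py .5366 .1879 .0124 .0130
```

```text
t37.93 pos [ 0.5131 -0.2616  0.0122] yaw 0.0129 width 0.0267 F [ 0.6 -0.4  2.5]
remaining tool cm [-2.930e+00  4.492e+01 -2.000e-02] twist -0.0001 tilt [ 0.0003 -0.0001]
```

Request:
servo_tool(targets=[{"jaw":0.1,"tx":0,"ty":0,"tz":-0.5,"twist":0},{"jaw":0.1,"tx":0,"ty":0,"tz":-2.0,"twist":0},{"jaw":0.1,"tx":0,"ty":0,"tz":-3.0,"twist":0},{"jaw":0.1,"tx":0,"ty":0,"tz":-3.0,"twist":0},{"jaw":0.1,"tx":0,"ty":0,"tz":-1.8,"twist":0}])

```text
t: 38.35
position: [0.5134, -0.2618, 0.1181]
tcp_rot: [-0.007, 1.0, -0.001, 0.001]
wrist_force: [0.4, -0.3, -2.0]
width: 0.027
```

Request:
servo_tool(targets=[{"jaw":0.1,"tx":0,"ty":1.5,"tz":0,"twist":0},{"jaw":0.1,"tx":-0.2,"ty":3.0,"tz":0,"twist":0},{"jaw":0.1,"tx":-0.2,"ty":3.0,"tz":0,"twist":0},{"jaw":0.1,"tx":-0.2,"ty":3.0,"tz":0,"twist":0},{"jaw":0.1,"tx":-0.2,"ty":3.0,"tz":0,"twist":0}])

```text
t: 38.77
position: [0.5183, -0.1244, 0.114]
tcp_rot: [-0.006, 1.0, 0.0, -0.001]
wrist_force: [-0.1, 1.4, -1.8]
width: 0.0272
```

Request:
servo_tool(targets=[{"jaw":0.1,"tx":-0.2,"ty":3.0,"tz":0,"twist":0},{"jaw":0.1,"tx":-0.2,"ty":3.0,"tz":0,"twist":0},{"jaw":0.1,"tx":-0.2,"ty":3.0,"tz":0,"twist":0},{"jaw":0.1,"tx":-0.2,"ty":3.0,"tz":0,"twist":0},{"jaw":0.1,"tx":-0.2,"ty":3.0,"tz":0,"twist":0}])

```text
t: 39.18
position: [0.5262, 0.0257, 0.114]
tcp_rot: [-0.007, 1.0, 0.0, -0.001]
wrist_force: [0.0, -0.2, -2.5]
width: 0.0271
```

Request:
servo_tool(targets=[{"jaw":0.1,"tx":-0.2,"ty":3.0,"tz":0,"twist":0},{"jaw":0.1,"tx":-0.2,"ty":3.0,"tz":0,"twist":0},{"jaw":0.1,"tx":-0.2,"ty":3.0,"tz":0,"twist":0},{"jaw":0.1,"tx":-0.2,"ty":3.0,"tz":0,"twist":0},{"jaw":0.1,"tx":-0.2,"ty":2.5,"tz":0,"twist":0}])

```text
t: 39.6
position: [0.5341, 0.1711, 0.114]
tcp_rot: [-0.007, 1.0, -0.0, -0.001]
wrist_force: [0.8, -0.9, -2.1]
width: 0.0269
```

Request:
servo_tool(targets=[{"jaw":0.1,"tx":-0.1,"ty":1.5,"tz":0,"twist":0},{"jaw":0.1,"tx":0,"ty":0.4,"tz":0,"twist":0},{"jaw":0.1,"tx":0,"ty":0,"tz":0,"twist":0},{"jaw":0.1,"tx":0,"ty":0,"tz":0,"twist":0},{"jaw":0.1,"tx":0,"ty":0,"tz":0,"twist":0}])

```text
t: 40.02
position: [0.5359, 0.1869, 0.1147]
tcp_rot: [-0.006, 1.0, -0.0, -0.0]
wrist_force: [0.8, 0.2, -0.9]
width: 0.0269
```

```bash
python3 go.py .5366 .1879 .0124 .0130
```

```text
t40.02 pos [0.5359 0.1869 0.1147] yaw 0.0122 width 0.0269 F [ 0.8  0.2 -0.9]
remaining tool cm [-0.08  0.1  10.23] twist -0.0008 tilt [-0.0007 -0.0003]
```

Request:
servo_tool(targets=[{"jaw":0.1,"tx":-0.08,"ty":0.1,"tz":1.0,"twist":-0.001},{"jaw":0.1,"tx":0,"ty":0,"tz":2.0,"twist":0},{"jaw":0.1,"tx":0,"ty":0,"tz":2.5,"twist":0},{"jaw":0.1,"tx":0,"ty":0,"tz":2.0,"twist":0},{"jaw":0.1,"tx":0,"ty":0,"tz":1.0,"twist":0}])

```text
t: 40.43
position: [0.5357, 0.1878, 0.0269]
tcp_rot: [-0.007, 1.0, -0.0, -0.002]
wrist_force: [-0.2, 0.1, -2.0]
width: 0.0268
```

Request:
servo_tool(targets=[{"jaw":0.1,"tx":0,"ty":0,"tz":0.3,"twist":0},{"jaw":0.1,"tx":0,"ty":0,"tz":0,"twist":0},{"jaw":0.1,"tx":0,"ty":0,"tz":0,"twist":0},{"jaw":0.1,"tx":0,"ty":0,"tz":0,"twist":0},{"jaw":0.1,"tx":0,"ty":0,"tz":0,"twist":0}])

```text
t: 40.85
position: [0.5375, 0.1889, 0.0282]
tcp_rot: [-0.007, 1.0, 0.0, 0.001]
wrist_force: [0.5, 0.8, -2.3]
width: 0.0271
```

```bash
python3 go.py .5366 .1879 .0124 .0130
```

```text
t40.85 pos [0.5375 0.1889 0.0282] yaw 0.0140 width 0.0271 F [ 0.5  0.8 -2.3]
remaining tool cm [ 0.09 -0.1   1.58] twist 0.0010 tilt [0.0017 0.0005]
```

Request:
servo_tool(targets=[{"jaw":0.1,"tx":0.09,"ty":-0.1,"tz":0.5,"twist":0.001},{"jaw":0.1,"tx":0,"ty":0,"tz":0.5,"twist":0},{"jaw":0.1,"tx":0,"ty":0,"tz":0.3,"twist":0},{"jaw":0.1,"tx":0,"ty":0,"tz":0.1,"twist":0},{"jaw":0.1,"tx":0,"ty":0,"tz":0,"twist":0}])

```text
t: 41.27
position: [0.5359, 0.1877, 0.0127]
tcp_rot: [-0.007, 1.0, -0.0, -0.0]
wrist_force: [0.2, -1.3, -0.8]
width: 0.0269
```

Request:
servo_tool(targets=[{"jaw":0.1,"tx":0,"ty":0,"tz":0,"twist":0},{"jaw":0.1,"tx":0,"ty":0,"tz":0,"twist":0},{"jaw":0.1,"tx":0,"ty":0,"tz":0,"twist":0},{"jaw":0.1,"tx":0,"ty":0,"tz":0,"twist":0},{"jaw":0.1,"tx":0,"ty":0,"tz":0,"twist":0}])

```text
t: 41.68
position: [0.5361, 0.1878, 0.0132]
tcp_rot: [-0.006, 1.0, 0.0, 0.0]
wrist_force: [0.3, -0.1, -1.7]
width: 0.0267
```

```bash
python3 go.py .5366 .1879 .0122 .0130
```

```text
t41.68 pos [0.5361 0.1878 0.0132] yaw 0.0130 width 0.0267 F [ 0.3 -0.1 -1.7]
remaining tool cm [-0.05  0.01  0.1 ] twist -0.0000 tilt [0.0001 0.0001]
```

Request:
servo_tool(targets=[{"jaw":0.1,"tx":-0.04,"ty":0,"tz":0.1,"twist":0},{"jaw":0.1,"tx":0,"ty":0,"tz":0.03,"twist":0},{"jaw":0.1,"tx":0,"ty":0,"tz":0,"twist":0},{"jaw":0.1,"tx":0,"ty":0,"tz":0,"twist":0},{"jaw":0.1,"tx":0,"ty":0,"tz":0,"twist":0}])

```text
t: 42.1
position: [0.5365, 0.1878, 0.0122]
tcp_rot: [-0.006, 1.0, 0.0, 0.0]
wrist_force: [-3.1, -1.2, 4.8]
width: 0.0272
```

```bash
python3 go.py .5366 .1879 .0122 .0130
```

```text
t42.10 pos [0.5365 0.1878 0.0122] yaw 0.0130 width 0.0272 F [-3.1 -1.2  4.8]
remaining tool cm [-0.01  0.01  0.  ] twist -0.0000 tilt [0.0002 0.0001]
```

Request:
servo_tool(targets=[{"jaw":0.5,"tx":0,"ty":0,"tz":0,"twist":0},{"jaw":0.5,"tx":0,"ty":0,"tz":0,"twist":0},{"jaw":0.5,"tx":0,"ty":0,"tz":0,"twist":0},{"jaw":0.5,"tx":0,"ty":0,"tz":0,"twist":0},{"jaw":0.5,"tx":0,"ty":0,"tz":-0.5,"twist":0}])

```text
t: 42.52
position: [0.536, 0.1876, 0.0161]
tcp_rot: [-0.007, 1.0, -0.0, -0.001]
wrist_force: [-1.6, -0.2, -0.6]
width: 0.0426
```

Request:
servo_tool(targets=[{"jaw":0.5,"tx":0,"ty":0,"tz":-2.0,"twist":0},{"jaw":0.5,"tx":0,"ty":0,"tz":-3.0,"twist":0},{"jaw":0.5,"tx":0,"ty":0,"tz":-3.0,"twist":0},{"jaw":0.5,"tx":0,"ty":0,"tz":-3.0,"twist":0},{"jaw":0.5,"tx":0.5,"ty":2.0,"tz":-2.0,"twist":0}])

```text
t: 42.93
position: [0.5324, 0.206, 0.1502]
tcp_rot: [-0.005, 1.0, 0.0, 0.002]
wrist_force: [0.7, -0.4, -0.2]
width: 0.0429
```

Request:
servo_tool(targets=[{"jaw":0.5,"tx":1.5,"ty":3.0,"tz":0,"twist":0},{"jaw":0.5,"tx":1.5,"ty":3.0,"tz":0,"twist":0},{"jaw":0.5,"tx":1.5,"ty":3.0,"tz":0,"twist":0},{"jaw":0.5,"tx":1.5,"ty":3.0,"tz":0,"twist":0},{"jaw":0.5,"tx":1.5,"ty":3.0,"tz":0,"twist":0}])

```text
t: 43.35
position: [0.4533, 0.358, 0.1473]
tcp_rot: [-0.006, 1.0, 0.0, 0.0]
wrist_force: [-0.1, -0.2, 0.2]
width: 0.0427
```

Request:
servo_tool(targets=[{"jaw":0.5,"tx":2,"ty":3.0,"tz":0,"twist":0},{"jaw":0.5,"tx":2,"ty":3.0,"tz":0,"twist":0},{"jaw":0.5,"tx":2,"ty":3.0,"tz":0,"twist":0},{"jaw":0.5,"tx":2,"ty":2.5,"tz":0,"twist":0},{"jaw":0.5,"tx":1,"ty":1.0,"tz":0,"twist":0}])

```text
t: 43.77
position: [0.3602, 0.4831, 0.1471]
tcp_rot: [-0.008, 1.0, 0.0, -0.0]
wrist_force: [0.2, 0.4, 0.4]
width: 0.0426
```

```bash
python3 go.py .5366 .1879 .0122 .0130
python3 - <<'E'
from ov import *
for n in("side","top"): cv2.imwrite(f"pics/{n}11.png",bot.snapshot(n)[:,:,::-1])
overlay("top",cv2.imread("pics/top11.png"),[],(218,150,400,262),4.3,"pics/top11c.png")
overlay("side",cv2.imread("pics/side11.png"),[],(250,130,520,395),2.2,"pics/side11c.png")
E
```

```text
t43.77 pos [0.3602 0.4831 0.1471] yaw 0.0155 width 0.0426 F [0.2 0.4 0.4]
remaining tool cm [-17.19 -29.8   13.47] twist 0.0025 tilt [-0.0001  0.0006]
```

View pics/top11c.png

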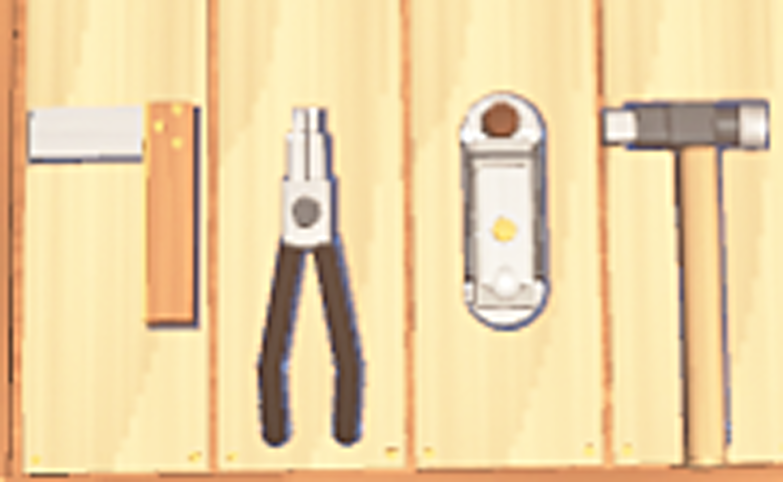

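View pics/side11c.png

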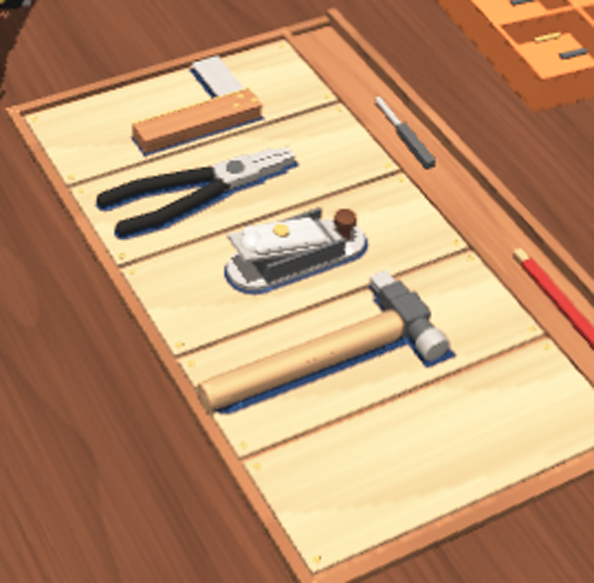

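Run:
```python
from h import *
s=bot.get_state(); print(s["t"],np.abs(s["qd"]).max(),s["width"]); print(bot.job_done())
```

```text
43.8667 0.0625213076070688 0.04291563572234629
the job is handed in; nothing more can be done
None
```

All four tools now lie flat on their own shadows, the right way round and let go. I handed the job in at 43.9 s, with the gripper empty and well clear of the tray.

I swapped the plane with the hammer first, parking the plane on the bare leaf. Then I swapped the square with the pliers, parking the square there. Every pass over another tool was made with the load lifted well above it. The wrist force readings stayed under about 20 N.

- **Final pictures:** the last top and side views show each tool covering its shadow, with only a thin blue edge showing. The bare leaf is empty again, and I saw no tool touching another.
- **Remaining offset:** the cameras put the parked square about 1.3 mm further along +y than the arm did. I corrected the square's final placing for this. The hammer, plane and pliers probably sit 1–1.5 mm towards +y of dead centre, still within the shadow edges as seen.
- **Fits that disagreed:** some automatic outline fits gave inconsistent results. One plane fit from the top camera was 5 mm off in x, and for the hammer's y the top view gave −2.5 mm and the side view +5 mm. I went by the visible blue edge around the tools and the measured gripper pose instead.

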